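# Draw a fixture plate over the step onto the machine table and seat it

## Robot

A 7-joint arm with a two-finger parallel gripper is mounted at the origin on the work surface. World frame = base frame: x ahead of the robot, y to its left, z up, the work surface at z = 0. Lengths are in m, angles in rad, forces in N, time in s.
With the tool pointing down it reaches from about 0.425 to 0.925 m from the base axis. Payload 6.8 kg.
Tool frame: the origin (TCP) lies midway between the tips of the shut fingers; the grasp point (between the pads) lies 19 mm behind it; z points along the fingers, y is the direction in which the jaws open and shut (so a half turn about z gives the same grasp; the last joint's range is limited). The gripper opens to 85 mm and grips with 20 to 120 N. Pads are 22 mm wide; open, the fingers measure 114 mm over their backs; the gripper's body (76 mm by 85 mm) begins 54 mm behind the grasp point. The pads swing forward as they close: fully open they stand 13 mm farther back than shut.
Start: joints at [-1.289, 0.477, 0.022, 1.555, -0.011, 1.109, -0.083], TCP at [0.257, 0.624, 0.231] pointing down, gripper open.
Joint ranges: [-2.96, 2.96], [-0.34, 2.1], [-1.41, 1.46], [0.24, 2.44], [-1.37, 4.51], [0.17, 1.92], [-2.96, 2.96]. Speed limits (rad/s): [2.39, 2.39, 3.14, 3.14, 3.14, 3.14, 3.14].

## Interface

Orientations are given as a rotation vector (axis times angle).
In Python, from bench import r, imaging gives the robot as it stands.
- The arm moves only by the tool jog_arm, never from a script. Its argument "rows" is a list of rows, each an object with "delta_rot": the turn, a rotation vector about the tool's x, y, z in degrees, a list of three; "xyz": the shift along the tool's x, y, z in cm, a list of three; "fingers": the closure, from 0 (fully open) to 1 (shut). A call has exactly 5 rows; each row is the pose to reach, as a shift and turn from the pose measured when the call began, along the tool's axes at that moment; what a row does not reach only later rows make up. A row lasts 1/12 s, in which the tool goes at most 41.7 mm and 7.16 degrees, less where a joint would pass 70% of its speed; a pose out of reach is approached as far as the arm can. A call with a gripper value outside its range is refused whole. The fingers move at their own pace and stop on an object; "grip_force" is the grip in N (left out, the last holds). Time passes only in rows, so rows that repeat a pose let the fingers close, or fill a call up. It gives the time, the measured TCP pose, the force and the opening at its end, in the units of the state.
- r.get_obs(): the state, without advancing time (a new reading comes with each control period).
- imaging.grab_frame(name): name is "scene" or "top" or "wrist"; returns the picture (480x640x3 uint8, blue, green, red); there is no depth.
- imaging.camera_info(name): a dict with "camera_matrix" (3x3 intrinsics, pixels), "k1" (the pictures are not rectified: a ray, as slopes to the right and down, at radius r is drawn at 1 + k1 r^2 times it, then the intrinsics apply), "xyz" and "attitude" of the camera in the world. Camera axes: x right, y down, z forward; pixel columns grow to the right and rows downward; lengths in m; the calibration is good to about 2 mm. A picture is of the moment at which its call begins: read the wrist's pose just before it. camera_info takes no time and is no camera call; for the wrist camera it gives the pose at the moment of the call.
- r.hand_in(): hands the job in, once; it reports no verdict.
Trained networks look in the newest picture that a camera, given by its name, has taken for a name from the list of things; names that differ only in an ending like _2 or _b are one class to them, and where a whole thing is asked for, a point or a joint stands for the part that bears it (a point fixed in the world has none). Each returns a list of dicts, best first, with "conf" (0 to 1); they miss things now and then, are a little off and sometimes report something else, mostly with a low value. They report only what shows in the picture. A call takes as long as a camera call.
- imaging.find_in(camera, query): "position" ([column, row] in pixels, amid what is visible of it).
- imaging.cut_out(camera, query): "region" (480x640 bool, what is visible of it) and "position" ([column, row] in pixels, amid what is visible of it).
- imaging.tip_of(camera, query): "position" ([column, row] in pixels: a listed point, or the origin of a listed thing).
The state is a dict: "clock": time; "joints": joint angles; "qvel": joint speeds; "tau": joint torques, N m; "tcp_pos": TCP position; "orientation": TCP orientation; "contact_force": force on the tool from outside, world axes, zero at the start; "moment": the same for the moment, N m; "grip_width": finger opening in m.
Only numpy, scipy, OpenCV 4.12 (cv2) and the standard library are available. Lean on these libraries where they do the work, as an engineer would, in place of code of your own. Each camera call takes 0.05 s, during which the arm holds its last target.

## Task

Take the green fixture plate by its red grip and slide it, with the billet standing loose on it, from the blue stand onto the slightly higher machine table: raise its leading edge just enough to clear the step, rest it on the table while the tail still rests on the stand, and slide it on rather than carrying or ramming it. Then press it squarely against the steel stop between the yellow lines, with about 10 N for half a second and never more than 25 N, and let go. The billet must stay standing on its ring mark, and everything else stays where it is.

Things in the scene. Friction and masses are not known exactly. Their poses are not given: they have to be found in the camera images.
- plate: green-painted aluminium fixture plate, 120 (x, sliding direction) x 90 (y) x 10 mm thick, square edges, about 0.36 kg with its red grip. Origin: centre of the underside; x points to the leading edge (towards the machine table), z up. The grip is an upright red block 22 (x) x 20 (y) mm, standing 10 to 54 mm above the underside, centred 30 mm ahead of the plate's centre; it is meant to be pinched across y from above. At the start it lies on the stand, up to 0.12 rad askew
- grip (a point): point in the middle of the red grip, 42 mm above the plate's underside, 30 mm ahead of its centre; axes of the plate
- mark (a point): centre of the white ring mark (40 mm across) on the plate's top, 30 mm behind the plate's centre, where the billet stands
- billet: loose bright steel round billet, 32 mm diameter, 45 mm high, 0.18 to 0.34 kg, standing on the plate's ring mark; origin: centre of its lower end, z its axis
- machine_table: fixed aluminium cross table with T-slots, 220 (x) x 220 (y) mm, flat top 60 mm above its origin (origin: centre, on the bench). x is the direction in which the plate slides on. Two yellow lines along x, 112 mm apart, mark the lane in its middle (y = 0). A black motor box sticks out 188 mm beyond the centre in +x, below the top
- table_edge (a point): middle of the machine table's top edge on the side of the stand (110 mm from the table's centre), the brink of the step; axes of the table
- stand: fixed blue loading stand, 160 (x) x 220 (y) mm, flat top 55 mm above its origin (centre), axes parallel to the machine table's. It stands 4 to 12 mm short of the table and its top is 3 to 7 mm lower: a step up
- stop: rigid fixed steel stop bar across the lane, 100 mm long (y), 16 mm thick, 18 mm high, bolted on the machine table. Origin: lower edge of the middle of the face that the plate's leading edge must meet; axes of the table, bar body on the +x side
- spare_billet: brass billet 26 mm diameter, 35 mm high, on the stand 93 mm to the -y side of the lane's middle; leave alone
- step_block: dark steel step block 50 x 22 x 20 mm on the machine table 94 mm to the +y side of the lane's middle; leave alone
- wrench: wrench on the bench, leave alone
- screwdriver: screwdriver on the bench, leave alone
- brush: brush on the bench, leave alone
- oil_can: white bottle 56 mm diameter, 130 mm high on the bench, leave alone
- parts_box: cardboard box 120 x 90 x 50 mm on the bench, leave alone

How it is judged:
By the outcome, as a careful person would: the job done as asked, in the order asked, and still so for the second after the job is handed in, with the robot touching nothing.
It also fails if it takes over 64 s, if anything falls off the work surface, if the arm or the gripper's body presses on something with over 40 N, if the wrist force passes 120 N, or if a joint passes its speed limit or range.

## Working session

There is one attempt and no reset: what is moved stays moved. The work goes in short steps, Python scripts to look and compute and a tool call to move; the robot and the scene stay as the last step left them, time stands still between calls to the robot, and variables do not carry over. Pictures are saved under pics/ and viewed, and the job is handed in when it is done.

Besides the shell and the picture viewer there is one more tool, called after "Emit:" by a JSON object that holds its "fn" and its "kwargs", one argument or row to a line. jog_arm: Moves the arm, as the interface text tells. Its arguments: {"type":"object","properties":{"rows":{"type":"array","items":{"type":"object","properties":{"delta_rot":{"type":"array","items":{"type":"number"}},"xyz":{"type":"array","items":{"type":"number"}},"fingers":{"type":"number"}}}},"grip_force":{"type":"number"}},"required":["rows"]}

```bash
ls; mkdir -p pics
python3 - <<'E'
from bench import r, imaging
import cv2
print(r.get_obs())
for n in("scene","top","wrist"):
    print(n,imaging.camera_info(n))
    cv2.imwrite(f"pics/{n}0.png",imaging.grab_frame(n))
    if n!="wrist":
        for q in("plate","grip","mark","billet","machine_table","table_edge","stand","stop"):
            print(n,q,[(d['position'],round(d['conf'],2)) for d in imaging.tip_of(n,q)[:2]])
print(r.get_obs()["clock"])
E
```

```text
pics
{'clock': 0.0, 'joints': array([-1.28913745,  0.47777082,  0.02231585,  1.55641974, -0.01149859,
        1.10928244, -0.08312543]), 'qvel': array([ 0.00110369,  0.00046426, -0.00139962, -0.00149083,  0.00045215,
       -0.00150763,  0.0005211 ]), 'tau': array([-1.27893032e-03, -5.96455586e+01,  1.60751291e+00, -2.81197983e+01,
        1.23906977e-02,  9.46240383e-03,  1.61713587e-05]), 'tcp_pos': array([0.25625874, 0.62384957, 0.23035826]), 'orientation': array([-6.08292517e-01, -3.08191248e+00,  2.73064753e-03]), 'contact_force': array([ 0.29814064, -0.03489349,  0.49274469]), 'moment': array([ 0.01186997,  0.04954492, -0.03299524]), 'grip_width': 0.08564804299318425}
scene {'camera_matrix': array([[589.45079795,   0.        , 311.00452339],
       [  0.        , 589.45079795, 237.04143561],
       [  0.        ,   0.        ,   1.        ]]), 'k1': 0.024621809959761504, 'xyz': array([1.38591485, 0.12579464, 1.26372394]), 'attitude': array([-1.70716423, -1.994415  ,  0.66430519])}
scene plate [([353.2, 286.1], 0.94)]
scene grip [([340.2, 276.2], 0.75)]
scene mark [([366.8, 285.
[... 537 characters left out ...]
5]), 'attitude': array([-2.1189827 ,  2.16034776, -0.16230054])}
top plate [([264.9, 210.5], 0.7)]
top grip [([273.1, 202.4], 0.85)]
top mark [([249.9, 209.4], 0.71)]
top billet [([251.2, 207.8], 0.54)]
top machine_table [([334.9, 214.3], 0.59)]
top table_edge [([294.5, 208.5], 0.85)]
top stand [([263.7, 206.0], 0.85), ([354.1, 207.8], 0.63)]
top stop [([354.5, 206.4], 0.48)]
wrist {'camera_matrix': array([[334.90173682,   0.        , 320.59596115],
       [  0.        , 334.90173682, 242.97267405],
       [  0.        ,   0.        ,   1.        ]]), 'k1': -0.062106530206527975, 'xyz': array([0.18585557, 0.65440643, 0.37537947]), 'attitude': array([2.38741115, 1.60216104, 0.24871586])}
0.95
```

View pics/scene0.png

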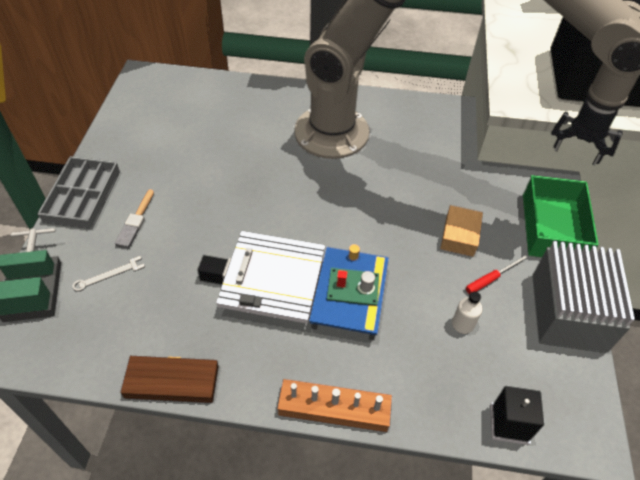

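View pics/top0.png

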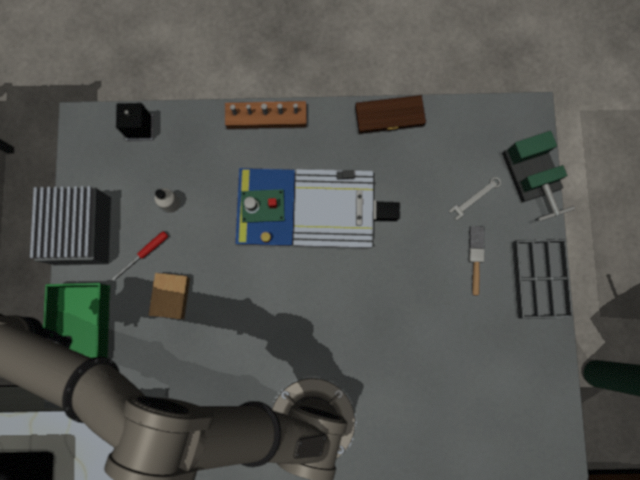

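View pics/wrist0.png

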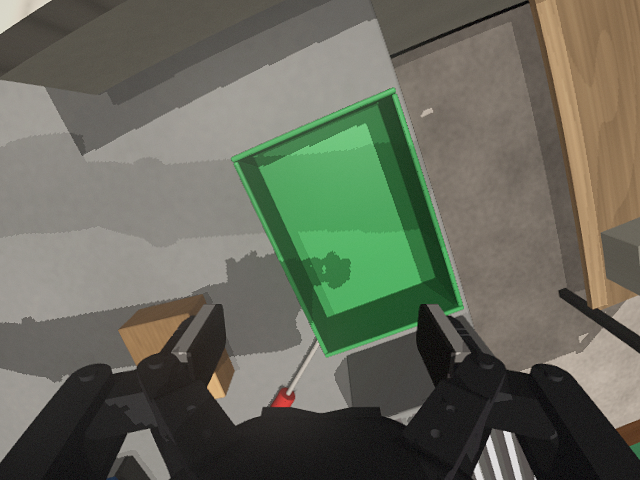

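The scene view shows the stand with plate and billet around (350,290), and the table to its left with the stop at (245,268). In the top view the plate is at (263,206) and the stop at (358,208), so the sliding direction is about world -y. Next I triangulate.

```bash
cat > h.py <<'E'
import numpy as np, cv2
from scipy.spatial.transform import Rotation as R
def cam(info):
    return info['camera_matrix'],info['k1'],np.array(info['xyz']),R.from_rotvec(info['attitude']).as_matrix()
def ray(info,px):
    K,k,c,A=cam(info)
    d=np.array([[k,0,0,0]],float)
    u=cv2.undistortPoints(np.array([[px]],float),K,np.array([k,0,0,0.]))[0,0]
    v=A@np.array([u[0],u[1],1]); return c,v/np.linalg.norm(v)
def atz(info,px,z):
    c,v=ray(info,px); return c+v*(z-c[2])/v[2]
def tri(obs):
    M=np.zeros((3,3));b=np.zeros(3)
    for i,p in obs:
        c,v=ray(i,p);P=np.eye(3)-np.outer(v,v);M+=P;b+=P@c
    x=np.linalg.solve(M,b)
    return x,[np.linalg.norm((np.eye(3)-np.outer(v,v))@(x-c)) for c,v in[ray(i,p) for i,p in obs]]
def proj(info,X):
    K,k,c,A=cam(info); p,_=cv2.projectPoints((A.T@(np.array(X,float).reshape(-1,3)-c).T).T.reshape(-1,1,3),np.zeros(3),np.zeros(3),K,np.array([k,0,0,0.])); return p[:,0]
E
python3 - <<'E'
from bench import r, imaging
from h import *
s=imaging.camera_info("scene");t=imaging.camera_info("top")
S=dict(plate=[353.2,286.1],grip=[340.2,276.2],mark=[366.8,285.3],billet=[367.1,290.6],machine_table=[269.3,284.8],table_edge=[314.5,279.8],stand=[347.5,299.7],stop=[245.3,269.0])
T=dict(plate=[264.9,210.5],grip=[273.1,202.4],mark=[249.9,209.4],billet=[251.2,207.8],machine_table=[334.9,214.3],table_edge=[294.5,208.5],stand=[263.7,206.0],stop=[354.5,206.4])
for k in S:
    x,e=tri([(s,S[k]),(t,T[k])]);print(k,x.round(4),np.round(e,4))
for n,i in(("scene",(200,220,220,140,3.6)),("top",(225,155,190,105,4.2))):
    im=cv2.imread(f"pics/{n}0.png");x,y,w,h,f=i
    cv2.imwrite(f"pics/{n}0c.png",cv2.resize(im[y:y+h,x:x+w],None,fx=f,fy=f,interpolation=cv2.INTER_CUBIC))
E
```

```text
plate [0.5885 0.1256 0.0419] [0.0025 0.0025]
grip [0.6    0.0951 0.0952] [0.0007 0.0007]
mark [0.5898 0.1625 0.0565] [0.002 0.002]
billet [0.597  0.1625 0.0437] [0.0005 0.0005]
machine_table [ 0.5844 -0.082  -0.0097] [0.0027 0.0027]
table_edge [0.5911 0.035  0.0518] [0.0029 0.0029]
stand [0.6092 0.1237 0.0109] [0.0054 0.0054]
stop [ 0.5924 -0.1363  0.0604] [0.0041 0.0041]
```

```bash
ls pics
```

```text
scene0.png
scene0c.png
top0.png
top0c.png
wrist0.png
```

Run:
```python
from bench import r, imaging
from h import *
o=r.get_obs(); A=R.from_rotvec(o['orientation']).as_matrix();print(A.round(3))
i=imaging.camera_info("wrist");K,k,c,B=cam(i)
print("cam in tool",(A.T@(c-o['tcp_pos'])).round(4),(A.T@B).round(3))
```

```text
[[-0.925  0.38   0.   ]
 [ 0.38   0.925  0.   ]
 [-0.     0.    -1.   ]]
cam in tool [ 0.0768  0.0009 -0.1441] [[ 0.001 -0.953 -0.303]
 [ 1.     0.001  0.   ]
 [ 0.    -0.303  0.953]]
```

View pics/scene0c.png

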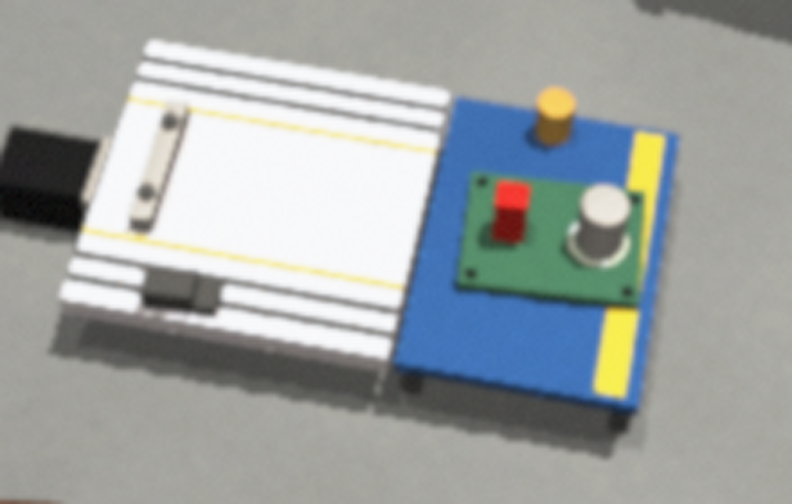

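View pics/top0c.png

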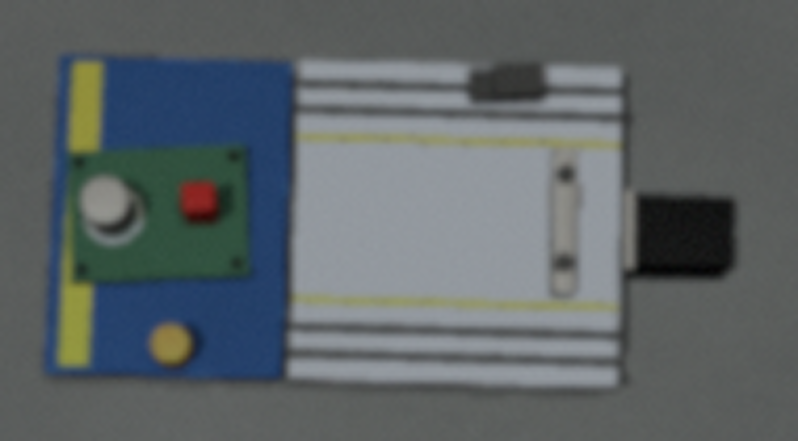

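```bash
cat >> h.py <<'E'
def rel(o,p,Rt):
    A=R.from_rotvec(o['orientation']); d=A.inv().apply(np.array(p)-o['tcp_pos'])*100; q=np.degrees((A.inv()*Rt).as_rotvec())
    print("shift cm",d.round(2),"rot deg",q.round(2),"norm",np.linalg.norm(d).round(2),np.linalg.norm(q).round(2)); return d,q
def down(ang): # tool x heading angle (rad) in world, z down
    x=np.array([np.cos(ang),np.sin(ang),0]);z=np.array([0,0,-1.]);return R.from_matrix(np.c_[x,np.cross(z,x),z])
E
python3 - <<'E'
from bench import r
from h import *
o=r.get_obs(); rel(o,[.59,.04,.30],down(np.pi/2))
E
```

```text
shift cm [-53.05 -41.38  -6.87] rot deg [ 0.    0.   67.67] norm 67.63 67.67
```

Emit:
{"fn": "jog_arm", "kwargs": {
  "rows": [
    {"xyz": [-3,-2.3,-0.8],"delta_rot": [0,0,4],"fingers": 0},
    {"xyz": [-6,-4.7,-2],"delta_rot": [0,0,8],"fingers": 0},
    {"xyz": [-9.2,-7.1,-3.5],"delta_rot": [0,0,12],"fingers": 0},
    {"xyz": [-12.4,-9.6,-5],"delta_rot": [0,0,16],"fingers": 0},
    {"xyz": [-15.6,-12.1,-6],"delta_rot": [0,0,20],"fingers": 0}
  ]
}}

```text
clock: 1.37
tcp_pos: [0.3542, 0.4544, 0.292]
orientation: [1.139, 2.928, 0.003]
contact_force: [1.0, 0.3, -1.0]
grip_width: 0.0854
```

Run:
```python
from bench import r
from h import *
o=r.get_obs(); print(o['clock'],o['tcp_pos']);rel(o,[.59,.04,.30],down(np.pi/2))
```

```text
1.3667 [0.35423318 0.45439446 0.29200504]
shift cm [-45.38 -14.62  -0.85] rot deg [ 0.07 -0.07 47.49] norm 47.68 47.49
```

Emit:
{"fn": "jog_arm", "kwargs": {
  "rows": [
    {"xyz": [-3.8,-1.2,-0.1],"delta_rot": [0,0,4],"fingers": 0},
    {"xyz": [-7.6,-2.5,-0.2],"delta_rot": [0,0,8],"fingers": 0},
    {"xyz": [-11.4,-3.7,-0.3],"delta_rot": [0,0,12],"fingers": 0},
    {"xyz": [-15.3,-4.9,-0.4],"delta_rot": [0,0,16],"fingers": 0},
    {"xyz": [-19.1,-6.2,-0.4],"delta_rot": [0,0,20],"fingers": 0}
  ]
}}

```text
clock: 1.78
tcp_pos: [0.4541, 0.2778, 0.2964]
orientation: [1.635, 2.683, 0.005]
contact_force: [1.7, -0.1, 1.6]
grip_width: 0.0855
```

Run:
```python
from bench import r
from h import *
o=r.get_obs(); print(o['clock'],o['tcp_pos']);rel(o,[.59,.04,.30],down(np.pi/2))
```

```text
1.7833 [0.4540834  0.2778292  0.29644324]
shift cm [-27.37   1.18  -0.4 ] rot deg [ 0.13 -0.13 27.29] norm 27.4 27.29
```

Emit:
{"fn": "jog_arm", "kwargs": {
  "rows": [
    {"xyz": [-4,0.2,-0.1],"delta_rot": [0,0,4],"fingers": 0},
    {"xyz": [-8,0.4,-0.2],"delta_rot": [0,0,8],"fingers": 0},
    {"xyz": [-12,0.6,-0.2],"delta_rot": [0,0,12],"fingers": 0},
    {"xyz": [-16,0.7,-0.3],"delta_rot": [0,0,16],"fingers": 0},
    {"xyz": [-20,0.9,-0.3],"delta_rot": [0,0,20],"fingers": 0}
  ]
}}

```text
clock: 2.2
tcp_pos: [0.5544, 0.1024, 0.2997]
orientation: [-2.079, -2.354, -0.006]
contact_force: [1.6, 0.7, 0.3]
grip_width: 0.0853
```

Emit:
{"fn": "jog_arm", "kwargs": {
  "rows": [
    {"xyz": [-3,-1.5,-0.1],"delta_rot": [0,0,3.5],"fingers": 0},
    {"xyz": [-5.5,-2.3,-0.1],"delta_rot": [0,0,6],"fingers": 0},
    {"xyz": [-7,-2.9,-0.1],"delta_rot": [0,0,7],"fingers": 0},
    {"xyz": [-7,-2.9,-0.1],"delta_rot": [0,0,7],"fingers": 0},
    {"xyz": [-7,-2.9,-0.1],"delta_rot": [0,0,7],"fingers": 0}
  ]
}}

```text
clock: 2.62
tcp_pos: [0.5339, 0.0297, 0.3006]
orientation: [-2.218, -2.223, -0.008]
contact_force: [0.4, 1.2, -0.8]
grip_width: 0.0857
```

Run:
```python
from bench import r, imaging
from h import *
o=r.get_obs(); print(o['clock'],o['tcp_pos']);rel(o,[.59,.04,.30],down(np.pi/2)); print(np.abs(o['qvel']).max())
i=imaging.camera_info("wrist")
im=imaging.grab_frame("wrist");cv2.imwrite("pics/w1.png",im)
import pickle;pickle.dump(i,open("w1.pkl","wb"))
for q in("plate","grip","mark","billet","machine_table","table_edge","stand","stop"):
    print(q,[(np.round(d['position'],1),round(d['conf'],2)) for d in imaging.tip_of("wrist",q)[:2]])
```

```text
2.6167 [0.53387681 0.02974651 0.30063699]
shift cm [1.01 5.61 0.08] rot deg [ 0.16 -0.26  0.15] norm 5.71 0.34
0.03479143619977007
plate [(array([382.6, 122.1]), 0.88)]
grip [(array([384.9, 146.2]), 0.97)]
mark [(array([377.7,  87.8]), 0.83), (array([380.5,  90.2]), 0.39)]
billet [(array([382.6,  84.7]), 0.91)]
machine_table [(array([362.3, 270.5]), 0.6), (array([386.2, 147.4]), 0.37)]
table_edge [(array([373.3, 200.8]), 0.61)]
stand []
stop [(array([361.5, 333.9]), 0.92)]
```

View pics/w1.png

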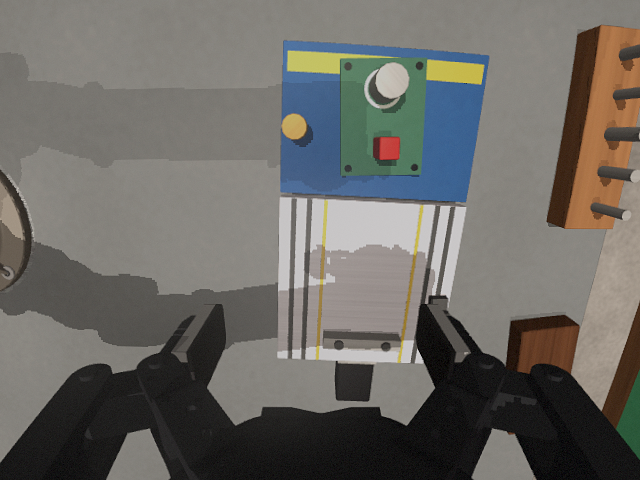

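The wrist view shows the plate at (383,120), grip top at (387,147), billet top at (390,80), stop at (362,340), and table near edge at row ~200. Now precise corners.

Run:
```python
from h import *
im=cv2.imread("pics/w1.png")
for n,(x,y,w,h,f) in dict(a=(270,30,230,185,3.4),b=(270,190,200,180,3.3)).items():
    cv2.imwrite(f"pics/w1{n}.png",cv2.resize(im[y:y+h,x:x+w],None,fx=f,fy=f,interpolation=cv2.INTER_CUBIC))
```

```text
(no output)
```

View pics/w1a.png

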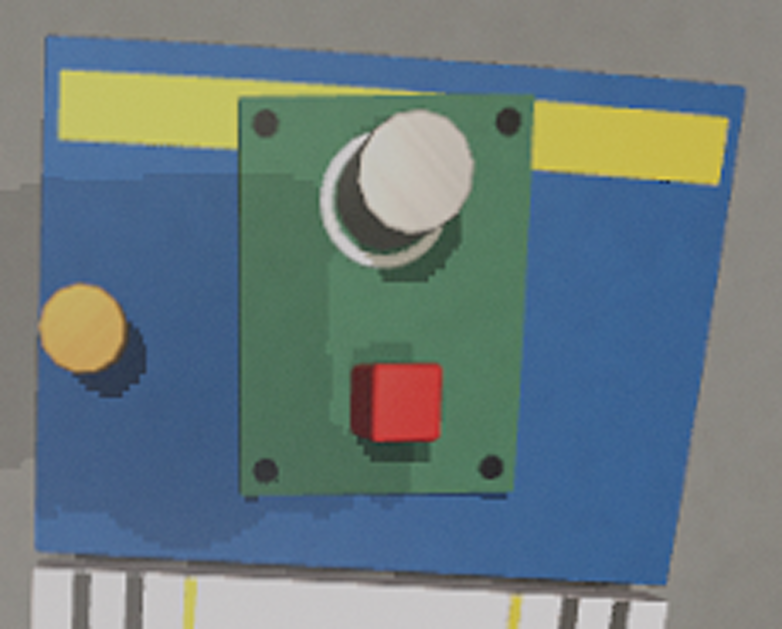

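View pics/w1b.png

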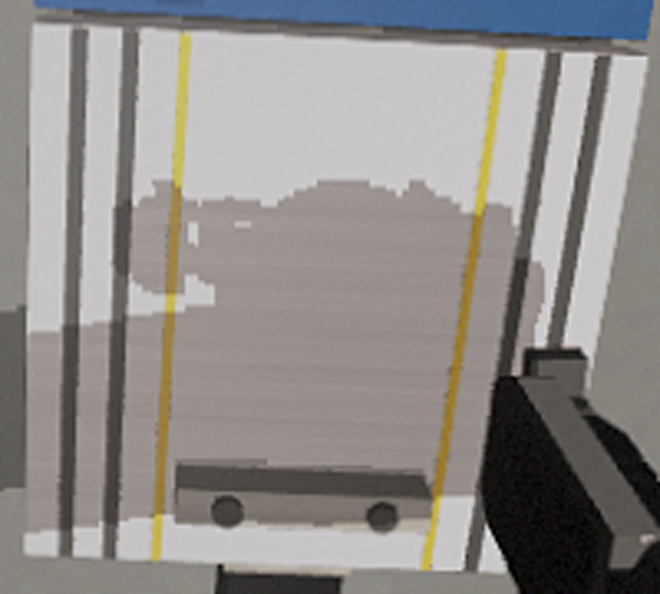

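Run:
```python
from h import *
import pickle
i=pickle.load(open("w1.pkl","rb"))
a=lambda x,y,z:atz(i,[270+(x-.0)/3.4-.3,30+y/3.4-.3],z)
b=lambda x,y,z:atz(i,[270+x/3.3-.3,190+y/3.3-.3],z)
n=np.linalg.norm
for zs in(.053,.055,.057):
    P=[a(*p,zs+.01) for p in((240,98),(533,94),(514,493),(244,495))]
    S=[a(*p,zs) for p in((46,36),(745,88),(666,585),(36,550))]
    print(zs,"plate sides",[round(n(P[k]-P[(k+1)%4])*1e3,1) for k in range(4)],"stand",[round(n(S[k]-S[(k+1)%4])*1e3,1) for k in range(4)])
    c=sum(P)/4; d=(P[2]+P[3]-P[0]-P[1]);print(" plate c",c.round(4),"heading deg",np.degrees(np.arctan2(d[1],d[0])).round(2),"lead",((P[2]+P[3])/2).round(4))
    e=P[1]+P[2]-P[0]-P[3];print(" lateral",np.degrees(np.arctan2(e[1],e[0])).round(2))
    e=S[2]-S[3];e2=S[1]-S[0];d=S[2]+S[3]-S[0]-S[1]
    print(" stand lat",[np.degrees(np.arctan2(q[1],q[0])).round(2) for q in(e,e2,d)],"stand lead",S[2].round(4),S[3].round(4))
    G=[a(*p,zs+.054) for p in((375,364),(440,364),(441,441),(372,441))];print(" grip",(sum(G)/4).round(4),[round(n(G[k]-G[(k+1)%4])*1e3,1) for k in range(4)])
T=dict(nl=(33,25),nr=(648,54),fl=(24,553),yln=(184,36),yrn=(501,52),ylf=(156,558),yrf=(427,568),sl=(176,461),sr=(430,472))
W={k:b(*v,.06) for k,v in T.items()}
for k in W:print(k,W[k].round(4))
A=lambda u:np.degrees(np.arctan2(u[1],u[0])).round(2)
print("near",n(W['nr']-W['nl']),A(W['nr']-W['nl']),"left edge",n(W['fl']-W['nl']),A(W['fl']-W['nl']),"yl",n(W['ylf']-W['yln']),A(W['ylf']-W['yln']),"yr",A(W['yrf']-W['yrn']),"gap",n(W['yrn']-W['yln']),n(W['yrf']-W['ylf']),"stop",n(W['sr']-W['sl']),A(W['sr']-W['sl']))
```

```text
0.053 plate sides [np.float64(90.0), np.float64(121.8), np.float64(90.1), np.float64(120.5)] stand [np.float64(221.2), np.float64(160.5), np.float64(221.2), np.float64(160.5)]
 plate c [0.6023 0.1288 0.063 ] heading deg -88.28 lead [0.6042 0.0682 0.063 ]
 lateral 1.29
 stand lat [np.float64(-2.83), np.float64(-2.83), np.float64(-92.63)] stand lead [0.7093 0.0366 0.053 ] [0.4884 0.0475 0.053 ]
 grip [0.6027 0.0987 0.107 ] [np.float64(18.7), np.float64(21.6), np.float64(20.2), np.float64(21.5)]
0.055 plate sides [np.float64(89.5), np.float64(121.2), np.float64(89.7), np.float64(119.9)] stand [np.float64(220.1), np.float64(159.7), np.float64(220.1), np.float64(159.7)]
 plate c [0.602  0.1286 0.065 ] heading deg -88.28 lead [0.6038 0.0684 0.065 ]
 lateral 1.29
 stand lat [np.float64(-2.83), np.float64(-2.83), np.float64(-92.63)] stand lead [0.7084 0.0369 0.055 ] [0.4886 0.0478 0.055 ]
 grip [0.6023 0.0988 0.109 ] [np.float64(18.5), np.float64(21.5), np.float64(20.0), np.float64(21.4)]
0.057 plate sides [np.float64(89.1), np.float64(120.6), np.float64(89.2), np.float64(119.3)] stand [np.float64(219.0), np.float64(158.9), np.float64(218.9), np.float64(158.9)]
 plate c [0.6016 0.1285 0.067 ] heading deg -88.28 lead [0.6034 0.0686 0.067 ]
 lateral 1.29
 stand lat [np.float64(-2.83), np.float64(-2.83), np.float64(-92.63)] stand lead [0.7075 0.0373 0.057 ] [0.4889 0.0481 0.057 ]
 grip [0.6019 0.0988 0.111 ] [np.float64(18.4), np.float64(21.4), np.float64(19.9), np.float64(21.3)]
nl [0.4883 0.0418 0.06  ]
nr [0.7074 0.0327 0.06  ]
fl [ 0.4771 -0.1769  0.06  ]
yln [0.5413 0.038  0.06  ]
yrn [0.654 0.033 0.06 ]
ylf [ 0.5316 -0.179   0.06  ]
yrf [ 0.6444 -0.1844  0.06  ]
sl [ 0.5395 -0.1328  0.06  ]
sr [ 0.6418 -0.1381  0.06  ]
near 0.21928317794259666 -2.38 left edge 0.21894429825358572 -92.95 yl 0.21725531758500138 -92.58 yr -92.52 gap 0.11279856186171763 0.11300146288598341 stop 0.10241874030895312 -2.98
```

Consistent: the plate measures 120x90, the stand 220x160 at z≈0.055, and the stop width 102 (100 expected). Stop face is at about u=173 mm from the table edge, and the plate is 4.1° askew. Moving above the grip for a closer look.

Run:
```python
from bench import r
from h import *
o=r.get_obs(); rel(o,[.6026,.0987,.165],down(np.radians(91.5)))
```

```text
shift cm [ 6.82  6.82 13.57] rot deg [ 0.13 -0.18 -1.33] norm 16.64 1.35
```

Emit:
{"fn": "jog_arm", "kwargs": {
  "rows": [
    {"xyz": [1.6,1.6,3.2],"delta_rot": [0.1,-0.2,-1.3],"fingers": 0},
    {"xyz": [3.3,3.3,6.6],"delta_rot": [0.1,-0.2,-1.3],"fingers": 0},
    {"xyz": [5,5,10],"delta_rot": [0.1,-0.2,-1.3],"fingers": 0},
    {"xyz": [6.3,6.3,12.6],"delta_rot": [0.1,-0.2,-1.3],"fingers": 0},
    {"xyz": [6.8,6.8,13.5],"delta_rot": [0.1,-0.2,-1.3],"fingers": 0}
  ]
}}

```text
clock: 3.48
tcp_pos: [0.6014, 0.1013, 0.1611]
orientation: [-2.187, -2.252, 0.007]
contact_force: [-0.1, -0.1, -0.1]
grip_width: 0.0856
```

Run:
```python
from bench import r, imaging
from h import *
import pickle
o=r.get_obs(); print(o['clock'],o['tcp_pos']);rel(o,[.6026,.0987,.078],down(np.radians(91.5)))
i=imaging.camera_info("wrist")
im=imaging.grab_frame("wrist");cv2.imwrite("pics/w2.png",im);pickle.dump((i,o),open("w2.pkl","wb"))
print(proj(i,[[.6026,.0987,.109],[.602,.1287,.065]]))
x,y,w,h,f=(220,150,200,180,3.3)
cv2.imwrite("pics/w2a.png",im)
```

```text
3.4833 [0.6013659  0.10132328 0.16107996]
shift cm [-0.26  0.16  8.31] rot deg [-0.28  0.07  0.17] norm 8.31 0.34
[[320.73264767 270.51288195]
 [321.4707871  209.24935323]]
```

View pics/w2.png

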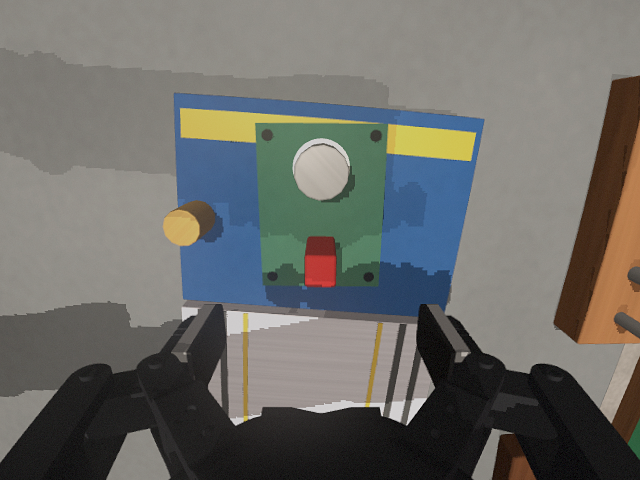

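The close view puts the grip top at (320,270), matching the prediction of (320.7,270.5). Descending to grip.

Emit:
{"fn": "jog_arm", "kwargs": {
  "rows": [
    {"xyz": [-0.1,0.1,2.2],"delta_rot": [-0.2,0.1,0.2],"fingers": 0},
    {"xyz": [-0.2,0.1,4.5],"delta_rot": [-0.2,0.1,0.2],"fingers": 0},
    {"xyz": [-0.3,0.1,6.5],"delta_rot": [-0.3,0.1,0.2],"fingers": 0},
    {"xyz": [-0.3,0.1,7.8],"delta_rot": [-0.3,0.1,0.2],"fingers": 0},
    {"xyz": [-0.3,0.1,8.3],"delta_rot": [-0.3,0.1,0.2],"fingers": 0}
  ]
}}

```text
clock: 3.95
tcp_pos: [0.6015, 0.0972, 0.0779]
orientation: [-2.193, -2.249, 0.002]
contact_force: [0.0, -0.5, -0.1]
grip_width: 0.0857
```

Run:
```python
from bench import r, imaging
from h import *
import pickle
o=r.get_obs(); print(o['clock'],o['tcp_pos'],o['contact_force'].round(1));rel(o,[.6026,.0987,.078],down(np.radians(91.5)))
i=imaging.camera_info("wrist")
im=imaging.grab_frame("wrist");cv2.imwrite("pics/w3.png",im);pickle.dump((i,o),open("w3.pkl","wb"))
print(proj(i,[[.6026,.0987,.109],[.602,.1287,.065]]))
```

```text
3.95 [0.6015342  0.09716185 0.07785195] [ 0.  -0.5 -0.1]
shift cm [ 0.15  0.11 -0.01] rot deg [-0.05  0.03 -0.07] norm 0.19 0.09
[[319.9234856  341.70555347]
 [320.57281417 236.4561449 ]]
```

View pics/w3.png

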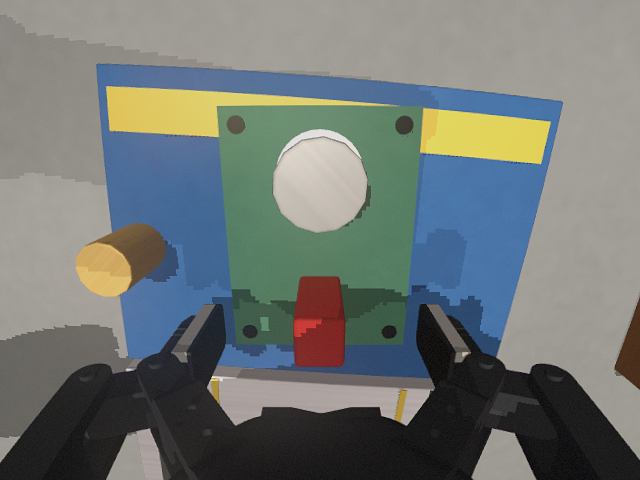

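The fingers straddle the grip, with the grip top at (320,342) as predicted. Closing.

Emit:
{"fn": "jog_arm", "kwargs": {
  "grip_force": 60,
  "rows": [
    {"xyz": [0.1,0.1,0],"delta_rot": [0,0,0],"fingers": 0.3},
    {"xyz": [0.15,0.1,0],"delta_rot": [0,0,0],"fingers": 0.5},
    {"xyz": [0.15,0.1,0],"delta_rot": [0,0,0],"fingers": 0.6},
    {"xyz": [0.15,0.1,0],"delta_rot": [0,0,0],"fingers": 0.7},
    {"xyz": [0.15,0.1,0],"delta_rot": [0,0,0],"fingers": 0.9}
  ]
}}

```text
clock: 4.42
tcp_pos: [0.603, 0.099, 0.0786]
orientation: [2.193, 2.249, 0.0]
contact_force: [-0.4, 0.2, 0.1]
grip_width: 0.0255
```

Emit:
{"fn": "jog_arm", "kwargs": {
  "rows": [
    {"xyz": [0,0,0],"delta_rot": [0,0,0],"fingers": 1},
    {"xyz": [0,0,0],"delta_rot": [0,0,0],"fingers": 1},
    {"xyz": [0,0,0],"delta_rot": [0,0,0],"fingers": 1},
    {"xyz": [0,0,0],"delta_rot": [0,0,0],"fingers": 1},
    {"xyz": [0,0,0],"delta_rot": [0,0,0],"fingers": 1}
  ]
}}

```text
clock: 4.83
tcp_pos: [0.6028, 0.099, 0.0787]
orientation: [-2.193, -2.249, 0.0]
contact_force: [-2.3, -0.1, 3.7]
grip_width: 0.019
```

Run:
```python
from bench import r, imaging
from h import *
import pickle
o=r.get_obs(); print(o['clock'],o['tcp_pos'],o['contact_force'].round(1),o['moment'].round(2),o['grip_width']);rel(o,[.6026,.0987,.078],down(np.radians(91.5)))
i=imaging.camera_info("wrist")
im=imaging.grab_frame("wrist");cv2.imwrite("pics/w4.png",im);pickle.dump((i,o),open("w4.pkl","wb"))
```

```text
4.8333 [0.60283369 0.09897621 0.07869492] [-2.3 -0.1  3.7] [-0.08  0.57  0.02] 0.01901816894430293
shift cm [-0.03 -0.02  0.07] rot deg [-0.01  0.   -0.06] norm 0.08 0.06
```

View pics/w4.png

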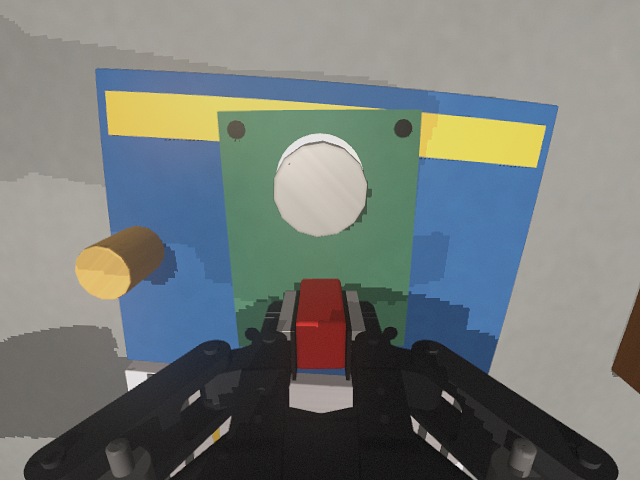

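```bash
cat >> h.py <<'E'
E0=np.array([.5979,.0372]); HD=np.radians(-92.6)
U=np.array([np.cos(HD),np.sin(HD)]);V=np.array([-U[1],U[0]])
TCPP=np.array([.0297,.0002,.0237])   # TCP in plate frame
RP=R.from_matrix(np.diag([-1.,1,-1])) # tool axes in plate frame
def tool_pose(s,zt,pitch,v=0,yaw=0):
    """s: u of plate tail edge (mm); zt tail underside height (mm); pitch deg lead up; yaw deg rel. to table"""
    Rp=R.from_euler('z',HD+np.radians(yaw))*R.from_euler('y',-np.radians(pitch))
    tail=np.r_[E0+U*s/1e3+V*v/1e3,zt/1e3]
    return tail+Rp.apply(TCPP+[.06,0,0]),Rp*RP
def plate_pose(o):
    Rp=R.from_rotvec(o['orientation'])*RP.inv()
    tail=o['tcp_pos']-Rp.apply(TCPP+[.06,0,0]); x=Rp.apply([1,0,0]); lead=tail+.12*x
    f=lambda p:np.array([(p[:2]-E0)@U*1e3,(p[:2]-E0)@V*1e3,p[2]*1e3]).round(2)
    print("t",round(o['clock'],2),"tail u,v,z",f(tail),"lead",f(lead),"pitch",np.degrees(np.arcsin(x[2])).round(2),"yaw",np.degrees(np.arctan2(x[1],x[0])-HD).round(2),"roll",np.degrees(Rp.apply([0,1,0])[2]).round(2),
     "F(u,v,z)",np.array([o['contact_force'][:2]@U,o['contact_force'][:2]@V,o['contact_force'][2]]).round(1),"M(u,v,z)",np.array([o['moment'][:2]@U,o['moment'][:2]@V,o['moment'][2]]).round(2),"w",round(o['grip_width'],4))
def plan(o,*a,**k):
    d,q=rel(o,*tool_pose(*a,**k))
E
cat > st.py <<'E'
import sys
from bench import r
from h import *
o=r.get_obs();plate_pose(o)
for a in sys.argv[1:]:
    print(a);exec(f"plan(o,{a})")
E
python3 st.py "-151,55,0" "-130,55.3,0"
```

```text
t 4.88 tail u,v,z [-151.39   -4.39   54.99] lead [-31.69   4.07  54.99] pitch 0.0 yaw 4.04 roll -0.01 F(u,v,z) [ 0.2 -2.9  4.4] M(u,v,z) [-0.57 -0.16 -0.02] w 0.0191
-151,55,0
shift cm [-0.05 -0.2  -0.  ] rot deg [-0.01  0.    4.04] norm 0.2 4.04
-130,55.3,0
shift cm [-2.14 -0.35 -0.03] rot deg [-0.01  0.    4.04] norm 2.17 4.04
```

Emit:
{"fn": "jog_arm", "kwargs": {
  "rows": [
    {"xyz": [-0.2,-0.04,-0.02],"delta_rot": [0,0,0.4],"fingers": 1},
    {"xyz": [-0.6,-0.1,-0.03],"delta_rot": [0,0,1.2],"fingers": 1},
    {"xyz": [-1.1,-0.18,-0.03],"delta_rot": [0,0,2.1],"fingers": 1},
    {"xyz": [-1.6,-0.27,-0.03],"delta_rot": [0,0,3.1],"fingers": 1},
    {"xyz": [-2,-0.33,-0.03],"delta_rot": [0,0,3.9],"fingers": 1}
  ]
}}

```text
clock: 5.3
tcp_pos: [0.5998, 0.0779, 0.0787]
orientation: [-2.271, -2.171, 0.001]
contact_force: [-0.7, 1.7, -2.9]
grip_width: 0.0189
```

```bash
python3 st.py "-130,55.3,0" "-130,55,3" "-130,55,4.2"
```

```text
t 5.3 tail u,v,z [-130.44   -0.21   54.98] lead [-10.44  -0.2   55.04] pitch 0.03 yaw 0.01 roll -0.03 F(u,v,z) [-1.7 -0.8 -2.9] M(u,v,z) [-0.06  0.35 -0.03] w 0.0189
-130,55.3,0
shift cm [-0.05  0.02 -0.03] rot deg [-0.03  0.03  0.01] norm 0.06 0.04
-130,55,3
shift cm [ 0.09  0.02 -0.46] rot deg [-0.03 -2.97  0.01] norm 0.47 2.97
-130,55,4.2
shift cm [ 0.15  0.02 -0.65] rot deg [-0.03 -4.17  0.01] norm 0.67 4.17
```

Emit:
{"fn": "jog_arm", "kwargs": {
  "rows": [
    {"xyz": [0.02,0.01,-0.1],"delta_rot": [0,-0.6,0],"fingers": 1},
    {"xyz": [0.05,0.02,-0.25],"delta_rot": [0,-1.6,0],"fingers": 1},
    {"xyz": [0.09,0.02,-0.43],"delta_rot": [0,-2.8,0],"fingers": 1},
    {"xyz": [0.13,0.02,-0.57],"delta_rot": [0,-3.7,0],"fingers": 1},
    {"xyz": [0.14,0.02,-0.62],"delta_rot": [0,-4,0],"fingers": 1}
  ]
}}

```text
clock: 5.72
tcp_pos: [0.6002, 0.0802, 0.0851]
orientation: [2.233, 2.138, -0.081]
contact_force: [0.6, -1.6, -2.9]
grip_width: 0.0193
```

```bash
python3 st.py "-130,55,4" "-105,55,4"
python3 - <<'E'
from bench import r, imaging
from h import *
im=imaging.grab_frame("scene");cv2.imwrite("pics/s5.png",cv2.resize(im[215:355,200:400],None,fx=4,fy=4,interpolation=cv2.INTER_CUBIC))
cv2.imwrite("pics/w5.png",imaging.grab_frame("wrist"))
E
```

```text
t 5.72 tail u,v,z [-1.3086e+02  2.0000e-02  5.4970e+01] lead [-11.17   0.24  63.6 ] pitch 4.12 yaw 0.11 roll -0.01 F(u,v,z) [ 1.6  0.7 -2.9] M(u,v,z) [ 0.07 -0.27 -0.03] w 0.0193
-130,55,4
shift cm [-0.09 -0.02  0.02] rot deg [0.   0.12 0.11] norm 0.1 0.16
-105,55,4
shift cm [-2.59 -0.02  0.2 ] rot deg [0.   0.12 0.11] norm 2.59 0.16
```

View pics/s5.png

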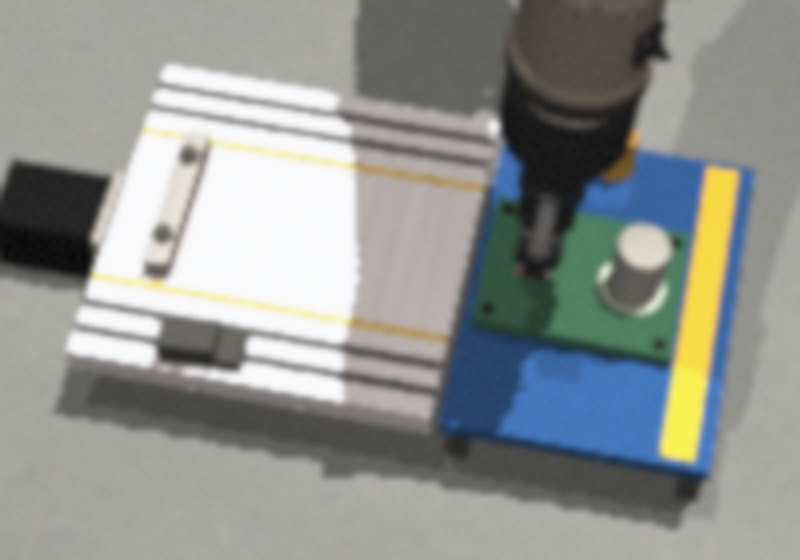

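View pics/w5.png

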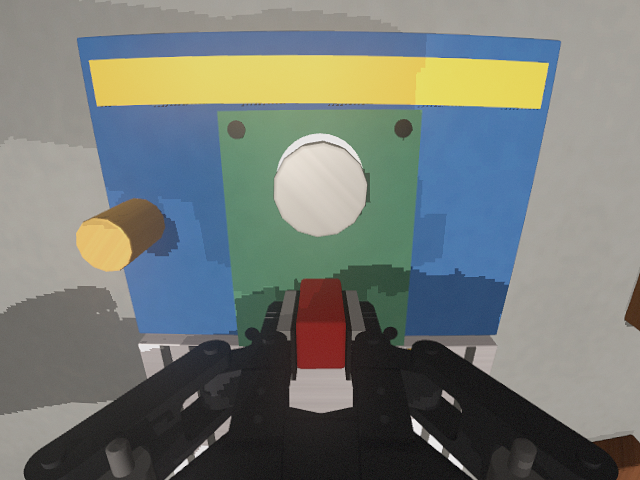

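The wrist view shows the plate fixed in the grip (dots at (236,129) and (403,128), as before the tilt), the billet standing, and no slip. Sliding over the brink.

Emit:
{"fn": "jog_arm", "kwargs": {
  "rows": [
    {"xyz": [-0.2,-0.01,0.02],"delta_rot": [0,0,0.1],"fingers": 1},
    {"xyz": [-0.7,-0.02,0.05],"delta_rot": [0,0,0.1],"fingers": 1},
    {"xyz": [-1.3,-0.02,0.09],"delta_rot": [0,0,0.1],"fingers": 1},
    {"xyz": [-1.9,-0.02,0.14],"delta_rot": [0,0,0.1],"fingers": 1},
    {"xyz": [-2.5,-0.02,0.18],"delta_rot": [0,0,0.1],"fingers": 1}
  ]
}}

```text
clock: 6.23
tcp_pos: [0.5988, 0.0544, 0.0849]
orientation: [2.236, 2.136, -0.079]
contact_force: [0.7, 0.3, -3.4]
grip_width: 0.0192
```

```bash
python3 st.py "-104,55,3" "-104,55,2"
```

```text
t 6.23 tail u,v,z [-1.0498e+02 -6.0000e-02  5.4890e+01] lead [14.72 -0.13 63.34] pitch 4.04 yaw -0.03 roll -0.01 F(u,v,z) [-0.4  0.7 -3.4] M(u,v,z) [-0.02  0.44 -0.01] w 0.0192
-104,55,3
shift cm [-0.14  0.01  0.16] rot deg [-0.01  1.04 -0.03] norm 0.21 1.04
-104,55,2
shift cm [-0.18  0.01  0.32] rot deg [-0.01  2.04 -0.03] norm 0.36 2.04
```

Emit:
{"fn": "jog_arm", "kwargs": {
  "rows": [
    {"xyz": [-0.03,0.01,0.04],"delta_rot": [0,0.25,0],"fingers": 1},
    {"xyz": [-0.06,0.01,0.08],"delta_rot": [0,0.5,0],"fingers": 1},
    {"xyz": [-0.1,0.01,0.12],"delta_rot": [0,0.75,0],"fingers": 1},
    {"xyz": [-0.12,0.01,0.14],"delta_rot": [0,0.9,0],"fingers": 1},
    {"xyz": [-0.12,0.01,0.14],"delta_rot": [0,0.9,0],"fingers": 1}
  ]
}}

```text
clock: 6.65
tcp_pos: [0.5988, 0.0521, 0.0836]
orientation: [2.245, 2.142, -0.062]
contact_force: [-0.9, -2.3, -2.3]
grip_width: 0.019
```

```bash
python3 st.py "-104,55,2.5" "-104,55,2"
```

```text
t 6.65 tail u,v,z [-103.14    0.11   54.94] lead [16.67 -0.07 61.57] pitch 3.17 yaw -0.09 roll -0.01 F(u,v,z) [ 2.4 -0.8 -2.3] M(u,v,z) [-0.07 -0.41  0.  ] w 0.019
-104,55,2.5
shift cm [0.06 0.   0.09] rot deg [-0.02  0.67 -0.09] norm 0.11 0.68
-104,55,2
shift cm [0.04 0.   0.17] rot deg [-0.02  1.17 -0.09] norm 0.18 1.17
```

Emit:
{"fn": "jog_arm", "kwargs": {
  "rows": [
    {"xyz": [0,0,0.02],"delta_rot": [0,0.2,0],"fingers": 1},
    {"xyz": [0,0,0.05],"delta_rot": [0,0.4,0],"fingers": 1},
    {"xyz": [0,0,0.08],"delta_rot": [0,0.6,0],"fingers": 1},
    {"xyz": [0,0,0.1],"delta_rot": [0,0.7,0],"fingers": 1},
    {"xyz": [0,0,0.1],"delta_rot": [0,0.7,0],"fingers": 1}
  ]
}}

```text
clock: 7.07
tcp_pos: [0.5988, 0.0521, 0.0825]
orientation: [2.251, 2.148, -0.048]
contact_force: [0.4, -1.1, -2.8]
grip_width: 0.0196
```

```bash
python3 st.py "-103,55,2" "-103,55,1.5"
```

```text
t 7.07 tail u,v,z [-103.51    0.13   55.01] lead [ 1.638e+01 -5.000e-02  6.015e+01] pitch 2.45 yaw -0.09 roll -0.01 F(u,v,z) [ 1.1  0.5 -2.8] M(u,v,z) [ 0.04 -0.24  0.04] w 0.0196
-103,55,2
shift cm [-0.07 -0.    0.07] rot deg [-0.01  0.45 -0.09] norm 0.1 0.46
-103,55,1.5
shift cm [-0.09 -0.    0.15] rot deg [-0.01  0.95 -0.09] norm 0.18 0.96
```

Emit:
{"fn": "jog_arm", "kwargs": {
  "rows": [
    {"xyz": [-0.01,0,0.02],"delta_rot": [0,0.15,0],"fingers": 1},
    {"xyz": [-0.02,0,0.05],"delta_rot": [0,0.3,0],"fingers": 1},
    {"xyz": [-0.02,0,0.07],"delta_rot": [0,0.4,0],"fingers": 1},
    {"xyz": [-0.03,0,0.08],"delta_rot": [0,0.5,0],"fingers": 1},
    {"xyz": [-0.03,0,0.08],"delta_rot": [0,0.5,0],"fingers": 1}
  ]
}}

```text
clock: 7.48
tcp_pos: [0.5988, 0.0522, 0.0821]
orientation: [2.256, 2.153, -0.038]
contact_force: [-2.0, 0.6, 2.7]
grip_width: 0.0192
```

```bash
python3 st.py "-103,55,1.5" "-103,55,1"
```

```text
t 7.48 tail u,v,z [-103.84    0.17   55.44] lead [1.609e+01 3.000e-02 5.943e+01] pitch 1.91 yaw -0.07 roll -0.0 F(u,v,z) [-0.5 -2.   2.7] M(u,v,z) [-0.55 -0.18  0.01] w 0.0192
-103,55,1.5
shift cm [-0.1  -0.01  0.11] rot deg [-0.01  0.41 -0.07] norm 0.15 0.41
-103,55,1
shift cm [-0.12 -0.01  0.19] rot deg [-0.01  0.91 -0.07] norm 0.22 0.91
```

Contact with the table edge: Fz swung from -2.8 to +2.7, so the step is about 4 mm. The plate rests on both. Now sliding on.

```bash
python3 st.py "-104,55,2.25" "-94,55,2.5" "-82,55,2.85" "-70,55,3.35"
```

```text
t 7.48 tail u,v,z [-103.84    0.17   55.44] lead [1.609e+01 3.000e-02 5.943e+01] pitch 1.91 yaw -0.07 roll -0.0 F(u,v,z) [-0.5 -2.   2.7] M(u,v,z) [-0.55 -0.18  0.01] w 0.0192
-104,55,2.25
shift cm [ 0.03 -0.01 -0.01] rot deg [-0.01 -0.34 -0.07] norm 0.03 0.35
-94,55,2.5
shift cm [-0.96 -0.01 -0.02] rot deg [-0.01 -0.59 -0.07] norm 0.96 0.6
-82,55,2.85
shift cm [-2.14 -0.   -0.03] rot deg [-0.01 -0.94 -0.07] norm 2.14 0.94
-70,55,3.35
shift cm [-3.32 -0.   -0.07] rot deg [-0.01 -1.44 -0.07] norm 3.32 1.44
```

Emit:
{"fn": "jog_arm", "kwargs": {
  "rows": [
    {"xyz": [-0.15,0,-0.01],"delta_rot": [0,-0.4,0],"fingers": 1},
    {"xyz": [-0.6,0,-0.01],"delta_rot": [0,-0.5,0],"fingers": 1},
    {"xyz": [-1.1,0,-0.02],"delta_rot": [0,-0.65,0],"fingers": 1},
    {"xyz": [-1.6,0,-0.03],"delta_rot": [0,-0.8,0],"fingers": 1},
    {"xyz": [-2.1,0,-0.03],"delta_rot": [0,-0.95,0],"fingers": 1}
  ]
}}

```text
clock: 7.9
tcp_pos: [0.5978, 0.0307, 0.083]
orientation: [2.247, 2.145, -0.056]
contact_force: [-0.9, 2.7, -2.1]
grip_width: 0.0191
```

```bash
python3 st.py  "-82,55,2.85" "-70,55,3.35" "-60,55,3.9"
```

```text
t 7.9 tail u,v,z [-81.89   0.16  54.88] lead [37.95 -0.   60.9 ] pitch 2.87 yaw -0.08 roll -0.0 F(u,v,z) [-2.7 -1.  -2.1] M(u,v,z) [-0.08  0.63 -0.01] w 0.0191
-82,55,2.85
shift cm [ 0.01 -0.   -0.01] rot deg [-0.01  0.02 -0.08] norm 0.01 0.08
-70,55,3.35
shift cm [-1.17 -0.   -0.03] rot deg [-0.01 -0.48 -0.08] norm 1.17 0.48
-60,55,3.9
shift cm [-2.14 -0.   -0.06] rot deg [-0.01 -1.03 -0.08] norm 2.14 1.03
```

Emit:
{"fn": "jog_arm", "kwargs": {
  "rows": [
    {"xyz": [-0.4,0,0],"delta_rot": [0,-0.15,-0.1],"fingers": 1},
    {"xyz": [-0.85,0,0],"delta_rot": [0,-0.35,-0.1],"fingers": 1},
    {"xyz": [-1.3,0,-0.02],"delta_rot": [0,-0.55,-0.1],"fingers": 1},
    {"xyz": [-1.75,0,-0.03],"delta_rot": [0,-0.8,-0.1],"fingers": 1},
    {"xyz": [-2.15,0,-0.04],"delta_rot": [0,-1,-0.1],"fingers": 1}
  ]
}}

```text
clock: 8.32
tcp_pos: [0.5969, 0.0089, 0.0847]
orientation: [2.236, 2.138, -0.076]
contact_force: [1.5, 2.4, -1.6]
grip_width: 0.0189
```

```bash
python3 st.py  "-60,55,3.9" "-48,55,4.7" "-42,55,5.3"
python3 - <<'E'
from bench import imaging
import cv2
cv2.imwrite("pics/w6.png",imaging.grab_frame("wrist"))
E
```

```text
t 8.32 tail u,v,z [-59.55   0.08  54.93] lead [60.17  0.11 63.06] pitch 3.88 yaw 0.01 roll 0.0 F(u,v,z) [-2.5  1.4 -1.6] M(u,v,z) [-0.05  0.8   0.02] w 0.0189
-60,55,3.9
shift cm [ 0.04 -0.01 -0.01] rot deg [ 0.   -0.02  0.01] norm 0.05 0.02
-48,55,4.7
shift cm [-1.12 -0.01 -0.06] rot deg [ 0.   -0.82  0.01] norm 1.12 0.82
-42,55,5.3
shift cm [-1.69 -0.01 -0.11] rot deg [ 0.   -1.42  0.01] norm 1.69 1.42
```

View pics/w6.png

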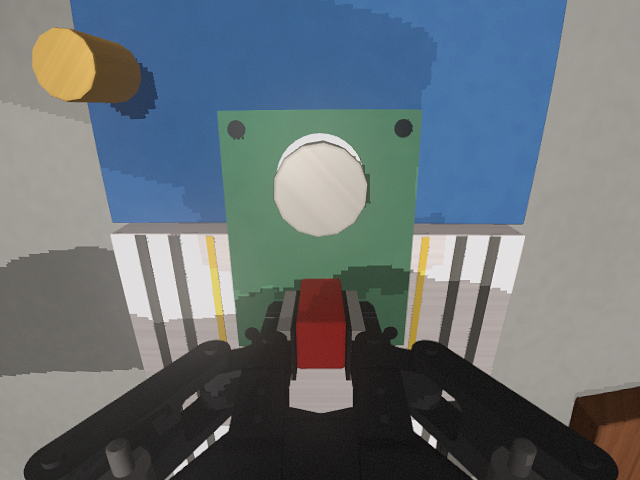

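The plate is unchanged in the grip and centred between the yellow lines ((215,290) and (420,290)). The billet is on its ring.

Emit:
{"fn": "jog_arm", "kwargs": {
  "rows": [
    {"xyz": [-0.2,0,0],"delta_rot": [0,-0.15,0],"fingers": 1},
    {"xyz": [-0.5,0,-0.02],"delta_rot": [0,-0.35,0],"fingers": 1},
    {"xyz": [-0.85,0,-0.04],"delta_rot": [0,-0.6,0],"fingers": 1},
    {"xyz": [-1.15,0,-0.06],"delta_rot": [0,-0.85,0],"fingers": 1},
    {"xyz": [-1.35,0,-0.07],"delta_rot": [0,-1.05,0],"fingers": 1}
  ]
}}

```text
clock: 8.78
tcp_pos: [0.5962, -0.0058, 0.0864]
orientation: [2.227, 2.127, -0.097]
contact_force: [-0.4, 3.4, -1.4]
grip_width: 0.0192
```

```bash
python3 st.py "-45,55,5.1" "-43,56,3.7" "-40,57,2.6" "-35,58,1.4" "-30,59,0" "-30,58.5,0"
```

```text
t 8.78 tail u,v,z [-44.28   0.12  55.01] lead [7.526e+01 3.000e-02 6.547e+01] pitch 5.0 yaw -0.04 roll 0.0 F(u,v,z) [-3.4 -0.5 -1.4] M(u,v,z) [-0.07  0.92 -0.02] w 0.0192
-45,55,5.1
shift cm [ 0.08 -0.01 -0.02] rot deg [ 0.   -0.1  -0.04] norm 0.08 0.11
-43,56,3.7
shift cm [-0.19 -0.01  0.12] rot deg [ 0.    1.3  -0.04] norm 0.22 1.3
-40,57,2.6
shift cm [-0.54 -0.    0.22] rot deg [ 0.    2.4  -0.04] norm 0.58 2.4
-35,58,1.4
shift cm [-1.08 -0.    0.35] rot deg [ 0.    3.6  -0.04] norm 1.14 3.6
-30,59,0
shift cm [-1.63 -0.    0.52] rot deg [ 0.    5.   -0.04] norm 1.71 5.0
-30,58.5,0
shift cm [-1.63 -0.    0.57] rot deg [ 0.    5.   -0.04] norm 1.72 5.0
```

Emit:
{"fn": "jog_arm", "kwargs": {
  "rows": [
    {"xyz": [-0.05,0,0.03],"delta_rot": [0,0.3,0],"fingers": 1},
    {"xyz": [-0.15,0,0.08],"delta_rot": [0,0.9,0],"fingers": 1},
    {"xyz": [-0.28,0,0.13],"delta_rot": [0,1.5,0],"fingers": 1},
    {"xyz": [-0.42,0,0.18],"delta_rot": [0,2,0],"fingers": 1},
    {"xyz": [-0.6,0,0.23],"delta_rot": [0,2.6,0],"fingers": 1}
  ]
}}

```text
clock: 9.2
tcp_pos: [0.5959, -0.0121, 0.0846]
orientation: [2.251, 2.15, -0.046]
contact_force: [0.5, 1.8, -2.2]
grip_width: 0.0195
```

```bash
python3 st.py  "-35,58,1.4" "-30,59,0" "-30,58.8,0"
```

```text
t 9.2 tail u,v,z [-39.33   0.14  57.3 ] lead [8.057e+01 5.000e-02 6.220e+01] pitch 2.34 yaw -0.04 roll 0.01 F(u,v,z) [-1.8  0.4 -2.2] M(u,v,z) [-0.04  0.74 -0.05] w 0.0195
-35,58,1.4
shift cm [-0.47 -0.01  0.1 ] rot deg [ 0.01  0.94 -0.04] norm 0.48 0.94
-30,59,0
shift cm [-1.03 -0.01  0.24] rot deg [ 0.01  2.34 -0.04] norm 1.05 2.34
-30,58.8,0
shift cm [-1.03 -0.01  0.26] rot deg [ 0.01  2.34 -0.04] norm 1.06 2.34
```

Emit:
{"fn": "jog_arm", "kwargs": {
  "rows": [
    {"xyz": [-0.2,0,0.05],"delta_rot": [0,0.5,0],"fingers": 1},
    {"xyz": [-0.45,0,0.1],"delta_rot": [0,1,0],"fingers": 1},
    {"xyz": [-0.65,0,0.16],"delta_rot": [0,1.5,0],"fingers": 1},
    {"xyz": [-0.85,0,0.21],"delta_rot": [0,2,0],"fingers": 1},
    {"xyz": [-1,0,0.24],"delta_rot": [0,2.3,0],"fingers": 1}
  ]
}}

```text
clock: 9.62
tcp_pos: [0.5954, -0.0227, 0.0827]
orientation: [-2.273, -2.169, -0.0]
contact_force: [-1.0, 4.1, 1.8]
grip_width: 0.0192
```

```bash
python3 st.py  "-30,59,0" "-30,58.8,0" "-5,58.9,0"
```

```text
t 9.62 tail u,v,z [-29.72   0.18  59.06] lead [9.028e+01 1.000e-02 5.904e+01] pitch -0.01 yaw -0.08 roll 0.01 F(u,v,z) [-4.1 -1.2  1.8] M(u,v,z) [-0.23  0.98 -0.05] w 0.0192
-30,59,0
shift cm [ 0.03 -0.    0.  ] rot deg [ 0.01 -0.01 -0.08] norm 0.03 0.08
-30,58.8,0
shift cm [ 0.03 -0.    0.02] rot deg [ 0.01 -0.01 -0.08] norm 0.04 0.08
-5,58.9,0
shift cm [-2.47 -0.    0.01] rot deg [ 0.01 -0.01 -0.08] norm 2.47 0.08
```

Emit:
{"fn": "jog_arm", "kwargs": {
  "rows": [
    {"xyz": [-0.4,0,0],"delta_rot": [0,0,-0.1],"fingers": 1},
    {"xyz": [-1,0,0],"delta_rot": [0,0,-0.1],"fingers": 1},
    {"xyz": [-1.6,0,0],"delta_rot": [0,0,-0.1],"fingers": 1},
    {"xyz": [-2.2,0,0],"delta_rot": [0,0,-0.1],"fingers": 1},
    {"xyz": [-2.7,0,0],"delta_rot": [0,0,-0.1],"fingers": 1}
  ]
}}

```text
clock: 10.03
tcp_pos: [0.594, -0.0508, 0.0827]
orientation: [2.271, 2.17, -0.0]
contact_force: [-0.2, 3.7, -0.4]
grip_width: 0.0192
```

```bash
python3 st.py  "25,59,0"
```

```text
t 10.03 tail u,v,z [-1.64 -0.07 59.02] lead [ 1.1836e+02 -9.0000e-02  5.9050e+01] pitch 0.01 yaw -0.01 roll 0.0 F(u,v,z) [-3.7 -0.3 -0.4] M(u,v,z) [-0.11  0.63 -0.05] w 0.0192
25,59,0
shift cm [-2.66  0.01  0.  ] rot deg [ 0.    0.01 -0.01] norm 2.66 0.02
```

Emit:
{"fn": "jog_arm", "kwargs": {
  "rows": [
    {"xyz": [-0.6,0,0],"delta_rot": [0,0,0],"fingers": 1},
    {"xyz": [-1.2,0,0],"delta_rot": [0,0,0],"fingers": 1},
    {"xyz": [-1.8,0,0],"delta_rot": [0,0,0],"fingers": 1},
    {"xyz": [-2.3,0.01,0],"delta_rot": [0,0,0],"fingers": 1},
    {"xyz": [-2.7,0.01,0],"delta_rot": [0,0,0],"fingers": 1}
  ]
}}

```text
clock: 10.45
tcp_pos: [0.5928, -0.0786, 0.0828]
orientation: [2.272, 2.169, -0.0]
contact_force: [-0.1, 3.4, -0.1]
grip_width: 0.0193
```

```bash
python3 st.py  "48,59,0"
```

```text
t 10.45 tail u,v,z [26.22  0.   59.03] lead [ 1.4622e+02 -8.0000e-02  5.9080e+01] pitch 0.02 yaw -0.04 roll 0.0 F(u,v,z) [-3.4 -0.3 -0.1] M(u,v,z) [-0.09  0.74 -0.04] w 0.0193
48,59,0
shift cm [-2.18  0.01  0.01] rot deg [ 0.    0.02 -0.04] norm 2.18 0.05
```

Emit:
{"fn": "jog_arm", "kwargs": {
  "rows": [
    {"xyz": [-0.6,0,0],"delta_rot": [0,0,0],"fingers": 1},
    {"xyz": [-1.1,0,0],"delta_rot": [0,0,0],"fingers": 1},
    {"xyz": [-1.5,0,0],"delta_rot": [0,0,0],"fingers": 1},
    {"xyz": [-1.8,0.01,0],"delta_rot": [0,0,0],"fingers": 1},
    {"xyz": [-2,0.01,0],"delta_rot": [0,0,0],"fingers": 1}
  ]
}}

```text
clock: 10.87
tcp_pos: [0.5919, -0.0989, 0.0828]
orientation: [2.272, 2.169, -0.0]
contact_force: [-0.4, 4.6, 1.0]
grip_width: 0.0192
```

```bash
python3 st.py  "48,59,0"
python3 - <<'E'
from bench import imaging
import cv2,pickle
i=imaging.camera_info("wrist")
im=imaging.grab_frame("wrist");cv2.imwrite("pics/w7.png",im);pickle.dump(i,open("w7.pkl","wb"))
im=imaging.grab_frame("scene");cv2.imwrite("pics/s7.png",cv2.resize(im[215:355,200:400],None,fx=4,fy=4,interpolation=cv2.INTER_CUBIC))
im=imaging.grab_frame("top");cv2.imwrite("pics/t7.png",cv2.resize(im[155:260,225:415],None,fx=4.2,fy=4.2,interpolation=cv2.INTER_CUBIC))
E
```

```text
t 10.87 tail u,v,z [46.59  0.07 59.04] lead [ 1.6659e+02 -4.0000e-02  5.9080e+01] pitch 0.02 yaw -0.05 roll -0.0 F(u,v,z) [-4.5 -0.6  1. ] M(u,v,z) [-0.12  0.8   0.03] w 0.0192
48,59,0
shift cm [-0.14  0.    0.01] rot deg [-0.    0.02 -0.05] norm 0.14 0.06
```

View pics/w7.png

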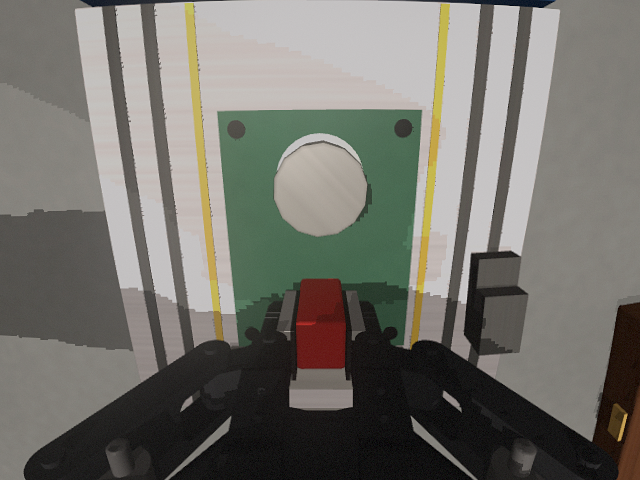

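View pics/s7.png

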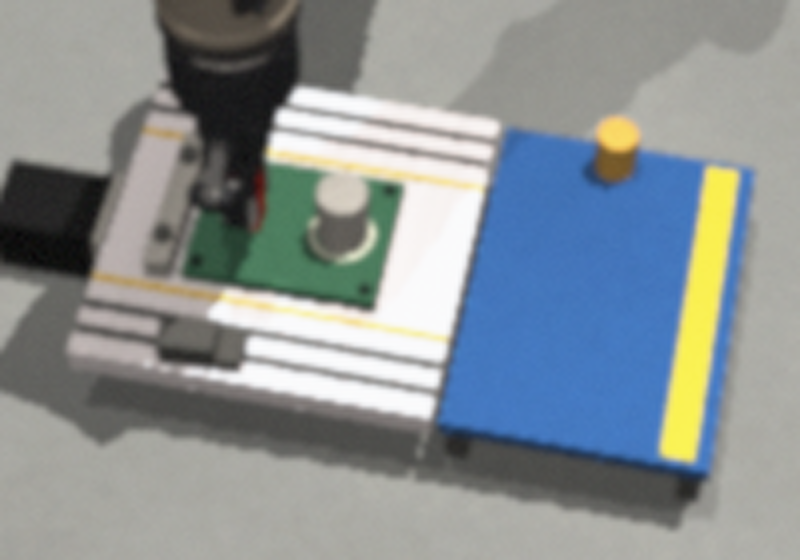

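View pics/t7.png

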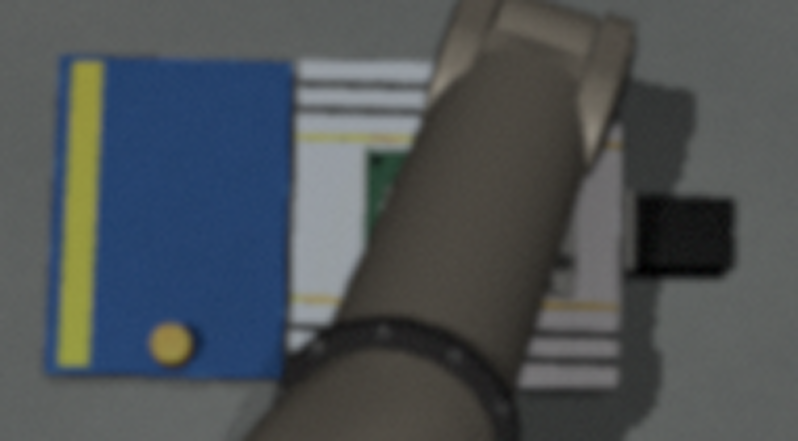

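Run:
```python
from h import *
import pickle
i=pickle.load(open("w7.pkl","rb"));im=cv2.imread("pics/w7.png")
hsv=cv2.cvtColor(im,cv2.COLOR_BGR2HSV)
yel=cv2.inRange(hsv,(18,110,90),(35,255,255));gr=cv2.inRange(hsv,(45,60,40),(85,255,255))
uv=lambda p:np.array([(p[:2]-E0)@U,(p[:2]-E0)@V])*1e3
def fit(pts):
    c,v=np.polyfit(pts[:,0],pts[:,1],1);return c,v
for nm,lo,hi in(("L",170,240),("R",405,460)):
    pts=[]
    for row in range(20,330,5):
        xs=np.where(yel[row,lo:hi])[0]
        if len(xs)>2: pts.append(uv(atz(i,[lo+xs.mean(),row],.06)))
    pts=np.array(pts);m=np.polyfit(pts[:,0],pts[:,1],1);print("line",nm,len(pts),"slope deg",np.degrees(np.arctan(m[0])).round(2),"v at tail/lead",np.polyval(m,[46,166]).round(2),np.std(pts[:,1]-np.polyval(m,pts[:,0])).round(2))
for nm in("L","R"):
    pts=[]
    for row in range(118,300,4):
        xs=np.where(gr[row])[0]
        xs=xs[(xs>200)&(xs<440)]
        pts.append(uv(atz(i,[xs.min()-.5 if nm=="L" else xs.max()+.5,row],.07)))
    pts=np.array(pts);m=np.polyfit(pts[:,0],pts[:,1],1);r_=np.abs(pts[:,1]-np.polyval(m,pts[:,0]));m=np.polyfit(pts[r_<1,0],pts[r_<1,1],1);print("plate",nm,"slope",np.degrees(np.arctan(m[0])).round(2),np.polyval(m,[46,166]).round(2),r_.max().round(2))
pts=[]
for col in range(225,418,5):
    ys=np.where(gr[80:160,col])[0];
    if len(ys):pts.append(uv(atz(i,[col,80+ys.min()-.5],.07)))
pts=np.array(pts);m=np.polyfit(pts[:,1],pts[:,0],1);print("tail edge slope(-yaw)",np.degrees(np.arctan(m[0])).round(2),"u",m[1].round(2))
# table near edge
```

```text
line L 62 slope deg -0.2 v at tail/lead [-57.04 -57.46] 0.11
line R 62 slope deg -0.15 v at tail/lead [56.14 55.82] 0.12
plate L slope -0.44 [-43.12 -44.04] 9.75
plate R slope 0.29 [45.9  46.51] 0.27
tail edge slope(-yaw) -2.49 u 47.05
```

Run:
```python
from h import *
import pickle
i=pickle.load(open("w7.pkl","rb"));im=cv2.imread("pics/w7.png")
hsv=cv2.cvtColor(im,cv2.COLOR_BGR2HSV);gr=cv2.inRange(hsv,(45,60,40),(85,255,255))
uv=lambda p:np.array([(p[:2]-E0)@U,(p[:2]-E0)@V])*1e3
print([(c,80+np.where(gr[80:160,c])[0].min()) for c in range(222,420,12)])
for p in((218.5,110.5),(421.5,109.5)):print(uv(atz(i,p,.07)))
cv2.imwrite("pics/w7a.png",cv2.resize(im[90:150,200:440],None,fx=3.3,fy=3.3,interpolation=cv2.INTER_CUBIC))
```

```text
[(222, np.int64(148)), (234, np.int64(140)), (246, np.int64(112)), (258, np.int64(111)), (270, np.int64(110)), (282, np.int64(110)), (294, np.int64(110)), (306, np.int64(110)), (318, np.int64(110)), (330, np.int64(110)), (342, np.int64(110)), (354, np.int64(110)), (366, np.int64(110)), (378, np.int64(110)), (390, np.int64(110)), (402, np.int64(110)), (414, np.int64(110))]
[ 46.47360556 -43.74714585]
[46.05754999 46.06351519]
```

View pics/w7a.png

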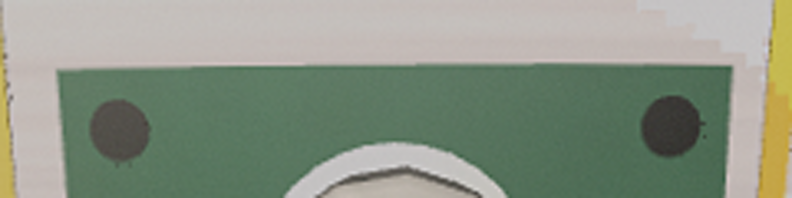

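Plate tail edge sits at u≈46.3 as modelled. The yellow lines suggest the lane runs about 0.25° clockwise of my heading, with the plate 1.5 mm to +y. I'll correct both while creeping towards the stop.

Emit:
{"fn": "jog_arm", "kwargs": {
  "rows": [
    {"xyz": [-0.1,-0.04,0],"delta_rot": [0,0,0.1],"fingers": 1},
    {"xyz": [-0.2,-0.08,0],"delta_rot": [0,0,0.2],"fingers": 1},
    {"xyz": [-0.28,-0.12,0],"delta_rot": [0,0,0.25],"fingers": 1},
    {"xyz": [-0.34,-0.14,0],"delta_rot": [0,0,0.25],"fingers": 1},
    {"xyz": [-0.38,-0.14,0],"delta_rot": [0,0,0.25],"fingers": 1}
  ]
}}

```text
clock: 11.43
tcp_pos: [0.5903, -0.103, 0.0828]
orientation: [2.277, 2.164, -0.001]
contact_force: [1.3, 3.4, -1.0]
grip_width: 0.0193
```

```bash
python3 st.py
```

```text
t 11.43 tail u,v,z [50.77 -0.98 58.96] lead [170.77  -1.64  59.1 ] pitch 0.07 yaw -0.32 roll 0.01 F(u,v,z) [-3.4  1.1 -1. ] M(u,v,z) [ 0.06  0.71 -0.06] w 0.0193
```

Emit:
{"fn": "jog_arm", "kwargs": {
  "rows": [
    {"xyz": [-0.03,0,0],"delta_rot": [0,0,0],"fingers": 1},
    {"xyz": [-0.05,0,0],"delta_rot": [0,0,0],"fingers": 1},
    {"xyz": [-0.08,0,0],"delta_rot": [0,0,0],"fingers": 1},
    {"xyz": [-0.1,0,0],"delta_rot": [0,0,0],"fingers": 1},
    {"xyz": [-0.12,0,0],"delta_rot": [0,0,0],"fingers": 1}
  ]
}}

```text
clock: 11.85
tcp_pos: [0.5902, -0.1041, 0.0828]
orientation: [2.276, 2.164, -0.001]
contact_force: [1.7, 3.4, 0.0]
grip_width: 0.0192
```

```bash
python3 st.py
```

```text
t 11.85 tail u,v,z [51.84 -1.06 58.98] lead [171.84  -1.69  59.11] pitch 0.06 yaw -0.3 roll -0.0 F(u,v,z) [-3.5  1.6  0. ] M(u,v,z) [-0.01  0.8   0.03] w 0.0192
```

Emit:
{"fn": "jog_arm", "kwargs": {
  "rows": [
    {"xyz": [-0.03,0,0],"delta_rot": [0,0,0],"fingers": 1},
    {"xyz": [-0.05,0,0],"delta_rot": [0,0,0],"fingers": 1},
    {"xyz": [-0.07,0,0],"delta_rot": [0,0,0],"fingers": 1},
    {"xyz": [-0.09,0,0],"delta_rot": [0,0,0],"fingers": 1},
    {"xyz": [-0.1,0,0],"delta_rot": [0,0,0],"fingers": 1}
  ]
}}

```text
clock: 12.27
tcp_pos: [0.59, -0.1051, 0.0828]
orientation: [2.277, 2.164, -0.001]
contact_force: [0.7, 3.5, 0.6]
grip_width: 0.0193
```

```bash
python3 st.py
```

```text
t 12.27 tail u,v,z [52.78 -1.13 58.97] lead [172.78  -1.76  59.09] pitch 0.05 yaw -0.3 roll -0.01 F(u,v,z) [-3.6  0.5  0.6] M(u,v,z) [-0.08  0.81  0.01] w 0.0193
```

Emit:
{"fn": "jog_arm", "kwargs": {
  "rows": [
    {"xyz": [-0.03,0,0],"delta_rot": [0,0,0],"fingers": 1},
    {"xyz": [-0.05,0,0],"delta_rot": [0,0,0],"fingers": 1},
    {"xyz": [-0.07,0,0],"delta_rot": [0,0,0],"fingers": 1},
    {"xyz": [-0.09,0,0],"delta_rot": [0,0,0],"fingers": 1},
    {"xyz": [-0.1,0,0],"delta_rot": [0,0,0],"fingers": 1}
  ]
}}

```text
clock: 12.68
tcp_pos: [0.59, -0.1053, 0.0828]
orientation: [-2.276, -2.165, 0.001]
contact_force: [-0.3, 4.6, 1.5]
grip_width: 0.0191
```

```bash
python3 st.py
```

```text
t 12.68 tail u,v,z [53.   -1.18 59.05] lead [173.    -1.76  59.06] pitch 0.0 yaw -0.27 roll -0.03 F(u,v,z) [-4.6 -0.5  1.5] M(u,v,z) [-0.08  1.2  -0.07] w 0.0191
```

Emit:
{"fn": "jog_arm", "kwargs": {
  "rows": [
    {"xyz": [-0.09,0,0],"delta_rot": [0,0,0],"fingers": 1},
    {"xyz": [-0.1,0,0],"delta_rot": [0,0,0],"fingers": 1},
    {"xyz": [-0.1,0,0],"delta_rot": [0,0,0],"fingers": 1},
    {"xyz": [-0.1,0,0],"delta_rot": [0,0,0],"fingers": 1},
    {"xyz": [-0.1,0,0],"delta_rot": [0,0,0],"fingers": 1}
  ]
}}

```text
clock: 13.1
tcp_pos: [0.59, -0.1053, 0.0827]
orientation: [-2.275, -2.165, -0.001]
contact_force: [0.5, 6.3, 1.7]
grip_width: 0.0191
```

```bash
python3 st.py
python3 - <<'E'
from bench import r,imaging
from h import *
imaging.grab_frame("wrist");plate_pose(r.get_obs())
E
```

```text
t 13.1 tail u,v,z [52.96 -1.25 59.15] lead [172.96  -1.76  59.01] pitch -0.06 yaw -0.24 roll -0.04 F(u,v,z) [-6.3  0.2  1.7] M(u,v,z) [-0.05  1.21 -0.08] w 0.0191
t 13.15 tail u,v,z [52.93 -1.21 59.17] lead [172.93  -1.71  59.03] pitch -0.06 yaw -0.24 roll -0.04 F(u,v,z) [-5.7 -1.   1.3] M(u,v,z) [-0.12  1.14 -0.12] w 0.0194
```

Contact with the stop at u≈173.0, as predicted. The stiffness is about 6 N/mm, so I press gradually to ~11–12 N at the wrist (2–3 N of that is sliding friction).

Emit:
{"fn": "jog_arm", "kwargs": {
  "rows": [
    {"xyz": [-0.12,0,0],"delta_rot": [0,-0.05,0],"fingers": 1},
    {"xyz": [-0.14,0,0],"delta_rot": [0,-0.05,0],"fingers": 1},
    {"xyz": [-0.16,0,0],"delta_rot": [0,-0.1,0],"fingers": 1},
    {"xyz": [-0.18,0,0],"delta_rot": [0,-0.1,0],"fingers": 1},
    {"xyz": [-0.19,0,0],"delta_rot": [0,-0.1,0],"fingers": 1}
  ]
}}

```text
clock: 13.57
tcp_pos: [0.59, -0.1052, 0.0828]
orientation: [-2.273, -2.165, -0.001]
contact_force: [-1.5, 8.1, 1.7]
grip_width: 0.0193
```

```bash
python3 st.py
```

```text
t 13.57 tail u,v,z [52.92 -1.33 59.21] lead [172.92  -1.73  59.02] pitch -0.09 yaw -0.19 roll -0.06 F(u,v,z) [-8.  -1.9  1.7] M(u,v,z) [-0.15  1.59 -0.2 ] w 0.0193
```

Emit:
{"fn": "jog_arm", "kwargs": {
  "rows": [
    {"xyz": [-0.2,0,0],"delta_rot": [0,-0.1,0.1],"fingers": 1},
    {"xyz": [-0.21,0,0],"delta_rot": [0,-0.1,0.15],"fingers": 1},
    {"xyz": [-0.22,0,0],"delta_rot": [0,-0.1,0.2],"fingers": 1},
    {"xyz": [-0.23,0,0],"delta_rot": [0,-0.1,0.2],"fingers": 1},
    {"xyz": [-0.23,0,0],"delta_rot": [0,-0.1,0.2],"fingers": 1}
  ]
}}

```text
clock: 13.98
tcp_pos: [0.5901, -0.1054, 0.0828]
orientation: [-2.275, -2.162, -0.001]
contact_force: [-0.5, 9.3, 2.4]
grip_width: 0.0193
```

```bash
python3 st.py
```

```text
t 13.98 tail u,v,z [53.06 -1.11 59.29] lead [173.06  -1.78  59.01] pitch -0.13 yaw -0.32 roll -0.09 F(u,v,z) [-9.3 -1.   2.4] M(u,v,z) [-0.13  1.68 -0.17] w 0.0193
```

Emit:
{"fn": "jog_arm", "kwargs": {
  "rows": [
    {"xyz": [-0.25,0,0],"delta_rot": [0,-0.15,0.1],"fingers": 1},
    {"xyz": [-0.26,0,0],"delta_rot": [0,-0.15,0.2],"fingers": 1},
    {"xyz": [-0.26,0,0],"delta_rot": [0,-0.15,0.2],"fingers": 1},
    {"xyz": [-0.26,0,0],"delta_rot": [0,-0.15,0.2],"fingers": 1},
    {"xyz": [-0.26,0,0],"delta_rot": [0,-0.15,0.2],"fingers": 1}
  ]
}}

```text
clock: 14.4
tcp_pos: [0.5901, -0.1055, 0.0828]
orientation: [-2.277, -2.16, -0.001]
contact_force: [-0.2, 9.5, 2.2]
grip_width: 0.0189
```

```bash
python3 st.py
python3 - <<'E'
from bench import r,imaging
from h import *
cv2.imwrite("pics/w8.png",imaging.grab_frame("wrist"));plate_pose(r.get_obs())
E
```

```text
t 14.4 tail u,v,z [53.12 -0.85 59.33] lead [173.12  -1.75  59.03] pitch -0.14 yaw -0.43 roll -0.12 F(u,v,z) [-9.4 -0.6  2.2] M(u,v,z) [-0.08  1.82 -0.16] w 0.0189
t 14.45 tail u,v,z [53.15 -0.87 59.34] lead [173.14  -1.76  59.04] pitch -0.14 yaw -0.43 roll -0.12 F(u,v,z) [-9.5 -1.5  2. ] M(u,v,z) [-0.09  1.78 -0.13] w 0.0196
```

View pics/w8.png

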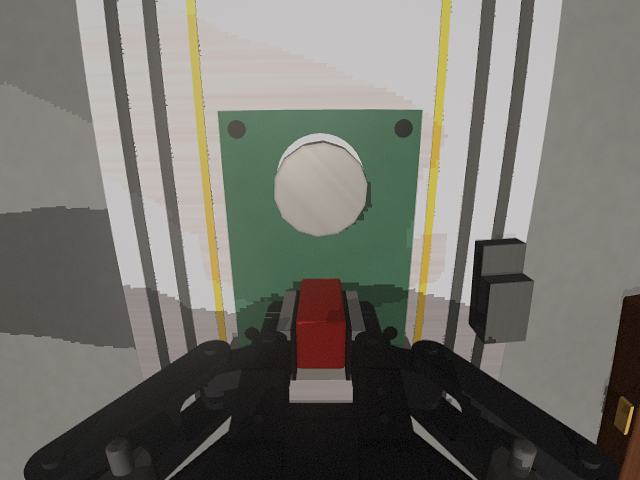

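```bash
cat > ya.py <<'E'
from h import *
def analyse(i,im):
    hsv=cv2.cvtColor(im,cv2.COLOR_BGR2HSV)
    yel=cv2.inRange(hsv,(18,110,90),(35,255,255))
    uv=lambda p:np.array([(p[:2]-E0)@U,(p[:2]-E0)@V])*1e3
    for nm,lo,hi in(("L",170,240),("R",405,460)):
        pts=[]
        for row in range(20,330,5):
            xs=np.where(yel[row,lo:hi])[0]
            if len(xs)>2: pts.append(uv(atz(i,[lo+xs.mean(),row],.06)))
        pts=np.array(pts);m=np.polyfit(pts[:,0],pts[:,1],1);print("line",nm,"deg",np.degrees(np.arctan(m[0])).round(2),np.polyval(m,[53,173]).round(2))
    g=cv2.GaussianBlur(im[:,:,2].astype(float),(3,3),0) # red: green plate dark vs white
    def edge(prof):
        d=np.abs(np.diff(prof));k=d.argmax();w=d[max(0,k-2):k+3];return (np.arange(max(0,k-2),max(0,k-2)+len(w))*w).sum()/w.sum()+.5
    for nm,lo,hi in(("L",210,232),("R",409,430)):
        pts=[uv(atz(i,[lo+edge(g[row,lo:hi]),row],.07)) for row in range(125,255,4)]
        pts=np.array(pts);m=np.polyfit(pts[:,0],pts[:,1],1);rs=np.abs(pts[:,1]-np.polyval(m,pts[:,0]));k=rs<.5;m=np.polyfit(pts[k,0],pts[k,1],1);print("plate",nm,"deg",np.degrees(np.arctan(m[0])).round(2),k.sum(),np.polyval(m,[53,173]).round(2))
    pts=np.array([uv(atz(i,[c,100+edge(g[100:122,c])],.07)) for c in range(225,417,5)])
    m=np.polyfit(pts[:,1],pts[:,0],1);print("tail yaw",-np.degrees(np.arctan(m[0])).round(2),"u",m[1].round(2))
E
python3 - <<'E'
from bench import imaging
from ya import *
import pickle
analyse(pickle.load(open("w7.pkl","rb")),cv2.imread("pics/w7.png"));print()
analyse(imaging.camera_info("wrist"),cv2.imread("pics/w8.png"))
E
```

```text
line L deg -0.2 [-57.07 -57.48]
line R deg -0.15 [56.12 55.81]
plate L deg 0.44 33 [-44.56 -43.64]
plate R deg 0.3 33 [46.2  46.83]
tail yaw 0.36 u 46.23

line L deg -0.21 [-57.03 -57.46]
line R deg -0.13 [56.12 55.84]
plate L deg 0.04 33 [-45.45 -45.36]
plate R deg -0.15 33 [45.46 45.15]
tail yaw -0.05 u 52.71
```

The plate is now within ~0.1° of the lane direction (it was 0.5° off at the first look), centred, with the billet on its ring. A final small yaw trim while holding the press.

Emit:
{"fn": "jog_arm", "kwargs": {
  "rows": [
    {"xyz": [-0.27,0,0],"delta_rot": [0,-0.15,0.2],"fingers": 1},
    {"xyz": [-0.28,0,0],"delta_rot": [0,-0.15,0.25],"fingers": 1},
    {"xyz": [-0.28,0,0],"delta_rot": [0,-0.15,0.25],"fingers": 1},
    {"xyz": [-0.28,0,0],"delta_rot": [0,-0.15,0.25],"fingers": 1},
    {"xyz": [-0.28,0,0],"delta_rot": [0,-0.15,0.25],"fingers": 1}
  ]
}}

```text
clock: 14.87
tcp_pos: [0.5901, -0.1056, 0.0828]
orientation: [-2.279, -2.157, -0.0]
contact_force: [-1.7, 9.6, 1.9]
grip_width: 0.0187
```

```bash
python3 st.py
```

```text
t 14.87 tail u,v,z [53.19 -0.64 59.37] lead [173.18  -1.83  59.03] pitch -0.16 yaw -0.57 roll -0.15 F(u,v,z) [-9.5 -2.1  1.9] M(u,v,z) [-0.12  1.93 -0.05] w 0.0187
```

Emit:
{"fn": "jog_arm", "kwargs": {
  "rows": [
    {"xyz": [-0.31,0,0],"delta_rot": [0,-0.15,0.15],"fingers": 1},
    {"xyz": [-0.34,0,0],"delta_rot": [0,-0.15,0.15],"fingers": 1},
    {"xyz": [-0.35,0,0],"delta_rot": [0,-0.15,0.15],"fingers": 1},
    {"xyz": [-0.35,0,0],"delta_rot": [0,-0.15,0.15],"fingers": 1},
    {"xyz": [-0.35,0,0],"delta_rot": [0,-0.15,0.15],"fingers": 1}
  ]
}}

```text
clock: 15.28
tcp_pos: [0.5902, -0.1056, 0.0829]
orientation: [-2.278, -2.155, -0.001]
contact_force: [-2.0, 11.8, 3.6]
grip_width: 0.0193
```

```bash
python3 st.py
```

```text
t 15.28 tail u,v,z [53.21 -0.63 59.54] lead [173.21  -1.85  59.05] pitch -0.24 yaw -0.58 roll -0.19 F(u,v,z) [-11.7  -2.5   3.6] M(u,v,z) [-0.11  2.27 -0.11] w 0.0193
```

Emit:
{"fn": "jog_arm", "kwargs": {
  "rows": [
    {"xyz": [-0.35,0,0],"delta_rot": [0,-0.25,0.15],"fingers": 1},
    {"xyz": [-0.35,0,0],"delta_rot": [0,-0.25,0.15],"fingers": 1},
    {"xyz": [-0.35,0,0],"delta_rot": [0,-0.25,0.15],"fingers": 1},
    {"xyz": [-0.35,0,0],"delta_rot": [0,-0.25,0.15],"fingers": 1},
    {"xyz": [-0.35,0,0],"delta_rot": [0,-0.25,0.15],"fingers": 1}
  ]
}}

```text
clock: 15.7
tcp_pos: [0.5901, -0.1056, 0.0828]
orientation: [-2.278, -2.155, 0.0]
contact_force: [-1.1, 12.2, 2.4]
grip_width: 0.0192
```

Emit:
{"fn": "jog_arm", "kwargs": {
  "rows": [
    {"xyz": [-0.35,0,0],"delta_rot": [0,-0.25,0.15],"fingers": 1},
    {"xyz": [-0.35,0,0],"delta_rot": [0,-0.25,0.15],"fingers": 1},
    {"xyz": [-0.35,0,0],"delta_rot": [0,-0.25,0.15],"fingers": 1},
    {"xyz": [-0.35,0,0],"delta_rot": [0,-0.25,0.15],"fingers": 1},
    {"xyz": [-0.35,0,0],"delta_rot": [0,-0.25,0.15],"fingers": 1}
  ]
}}

```text
clock: 16.12
tcp_pos: [0.5902, -0.1056, 0.0829]
orientation: [-2.278, -2.155, 0.002]
contact_force: [-1.3, 11.5, 3.2]
grip_width: 0.0192
```

```bash
python3 st.py
python3 - <<'E'
from bench import r,imaging
from ya import *
i=imaging.camera_info("wrist");im=imaging.grab_frame("wrist");cv2.imwrite("pics/w9.png",im)
analyse(i,im)
E
```

```text
t 16.12 tail u,v,z [53.2  -0.64 59.45] lead [173.2   -1.86  59.07] pitch -0.18 yaw -0.59 roll -0.28 F(u,v,z) [-11.4  -1.8   3.2] M(u,v,z) [-0.04  2.29 -0.04] w 0.0192
line L deg -0.16 [-57.06 -57.4 ]
line R deg -0.14 [56.12 55.83]
plate L deg -0.05 33 [-45.3  -45.42]
plate R deg -0.29 33 [45.72 45.12]
tail yaw -0.16 u 52.75
```

Held at about 11.5–12 N for 0.8 s, and the plate is square to the lane (tail -0.16°, lines -0.15°). Relaxing, then releasing.

Emit:
{"fn": "jog_arm", "kwargs": {
  "rows": [
    {"xyz": [-0.25,0,0],"delta_rot": [0,-0.1,0.1],"fingers": 1},
    {"xyz": [-0.18,0,0],"delta_rot": [0,-0.1,0.1],"fingers": 1},
    {"xyz": [-0.12,0,0],"delta_rot": [0,0,0.05],"fingers": 1},
    {"xyz": [-0.08,0,0],"delta_rot": [0,0,0],"fingers": 1},
    {"xyz": [-0.05,0,0],"delta_rot": [0,0,0],"fingers": 1}
  ]
}}

```text
clock: 16.58
tcp_pos: [0.5902, -0.1055, 0.0829]
orientation: [-2.277, -2.155, 0.001]
contact_force: [-1.3, 4.5, -0.2]
grip_width: 0.019
```

```bash
python3 st.py
```

```text
t 16.58 tail u,v,z [53.07 -0.67 59.51] lead [173.06  -1.83  59.07] pitch -0.21 yaw -0.55 roll -0.28 F(u,v,z) [-4.4 -1.5 -0.2] M(u,v,z) [ 0.1   0.8  -0.07] w 0.019
```

Emit:
{"fn": "jog_arm", "kwargs": {
  "grip_force": 20,
  "rows": [
    {"xyz": [-0.05,0,0],"delta_rot": [0,0,0],"fingers": 1},
    {"xyz": [-0.04,0,0],"delta_rot": [0,0,0],"fingers": 0.74},
    {"xyz": [-0.02,0,0],"delta_rot": [0,0,0],"fingers": 0.7},
    {"xyz": [0,0,0],"delta_rot": [0,0,0],"fingers": 0.65},
    {"xyz": [0,0,0],"delta_rot": [0,0,0],"fingers": 0.6}
  ]
}}

```text
clock: 17.0
tcp_pos: [0.5901, -0.1064, 0.0829]
orientation: [-2.279, -2.155, 0.002]
contact_force: [-0.6, 0.1, -0.3]
grip_width: 0.0344
```

Emit:
{"fn": "jog_arm", "kwargs": {
  "rows": [
    {"xyz": [0,0,0],"delta_rot": [0,0,0],"fingers": 0.5},
    {"xyz": [0,0,0],"delta_rot": [0,0,0],"fingers": 0.4},
    {"xyz": [0,0,0],"delta_rot": [0,0,0],"fingers": 0.3},
    {"xyz": [0,0,0],"delta_rot": [0,0,0],"fingers": 0.2},
    {"xyz": [0,0,0],"delta_rot": [0,0,0],"fingers": 0.2}
  ]
}}

```text
clock: 17.42
tcp_pos: [0.5901, -0.1065, 0.0829]
orientation: [-2.279, -2.155, 0.002]
contact_force: [-0.1, 0.8, 0.1]
grip_width: 0.068
```

```bash
python3 st.py
python3 - <<'E'
from bench import r,imaging
from ya import *
i=imaging.camera_info("wrist");im=imaging.grab_frame("wrist");cv2.imwrite("pics/w10.png",im)
analyse(i,im)
E
```

```text
t 17.42 tail u,v,z [54.1  -0.64 59.46] lead [174.09  -1.92  59.13] pitch -0.16 yaw -0.61 roll -0.27 F(u,v,z) [-0.8 -0.1  0.1] M(u,v,z) [-0.02  0.01  0.  ] w 0.068
line L deg -0.14 [-57.07 -57.37]
line R deg -0.11 [56.09 55.86]
plate L deg -0.14 33 [-45.23 -45.53]
plate R deg -0.25 33 [45.53 44.99]
tail yaw -0.17 u 52.72
```

View pics/w10.png

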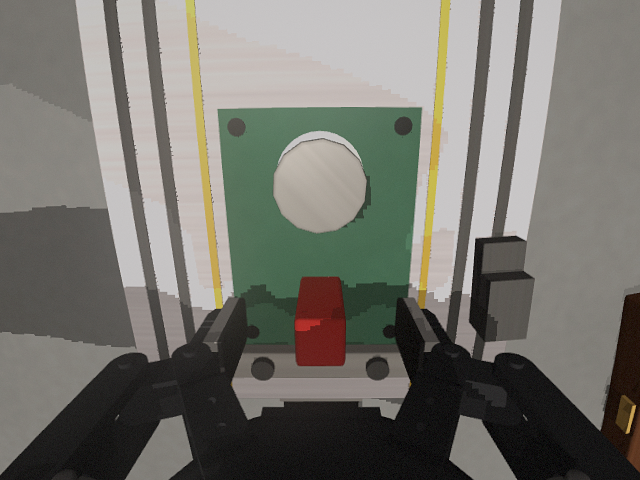

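Released. The plate's tail is unchanged (u 52.72 vs 52.75 under press), and its leading edge at row ~346 lies along the stop bar. Retreating straight up.

Emit:
{"fn": "jog_arm", "kwargs": {
  "rows": [
    {"xyz": [0,0,-0.5],"delta_rot": [0,0,0],"fingers": 0.1},
    {"xyz": [0,0,-1.8],"delta_rot": [0,0,0],"fingers": 0},
    {"xyz": [0,0,-4],"delta_rot": [0,0,0],"fingers": 0},
    {"xyz": [0,0,-7],"delta_rot": [0,0,0],"fingers": 0},
    {"xyz": [0,0,-10],"delta_rot": [0,0,0],"fingers": 0}
  ]
}}

```text
clock: 17.88
tcp_pos: [0.5901, -0.1069, 0.1847]
orientation: [-2.279, -2.154, 0.003]
contact_force: [0.7, 0.9, 1.1]
grip_width: 0.0853
```

Emit:
{"fn": "jog_arm", "kwargs": {
  "rows": [
    {"xyz": [1,0,-2],"delta_rot": [0,0,0],"fingers": 0},
    {"xyz": [1.5,0,-3],"delta_rot": [0,0,0],"fingers": 0},
    {"xyz": [1.5,0,-3],"delta_rot": [0,0,0],"fingers": 0},
    {"xyz": [1.5,0,-3],"delta_rot": [0,0,0],"fingers": 0},
    {"xyz": [1.5,0,-3],"delta_rot": [0,0,0],"fingers": 0}
  ]
}}

```text
clock: 18.3
tcp_pos: [0.5902, -0.092, 0.2135]
orientation: [-2.278, -2.153, 0.006]
contact_force: [-0.6, -0.2, -0.4]
grip_width: 0.0851
```

Run:
```python
from bench import r,imaging
from h import *
import pickle
o=r.get_obs();print(o['clock'],o['tcp_pos'],o['contact_force'].round(1))
i=imaging.camera_info("wrist");im=imaging.grab_frame("wrist");cv2.imwrite("pics/w11.png",im);pickle.dump(i,open("w11.pkl","wb"))
cv2.imwrite("pics/w11a.png",cv2.resize(im[90:330,220:420],None,fx=2.5,fy=2.5,interpolation=cv2.INTER_CUBIC))
im=imaging.grab_frame("scene");cv2.imwrite("pics/s11.png",cv2.resize(im[215:355,200:400],None,fx=4,fy=4,interpolation=cv2.INTER_CUBIC))
for q in("mark","billet","stop"):print(q,[(np.round(d['position'],1),round(d['conf'],2)) for d in imaging.tip_of("wrist",q)[:2]])
```

```text
18.3 [ 0.59020924 -0.09202421  0.21351526] [-0.6 -0.2 -0.4]
mark []
billet [(array([322.4, 175.2]), 0.69)]
stop [(array([323.5, 273.2]), 0.8)]
```

View pics/w11.png

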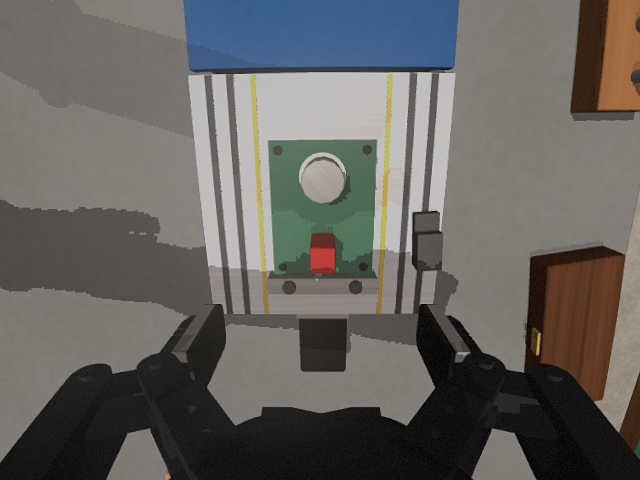

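View pics/w11a.png

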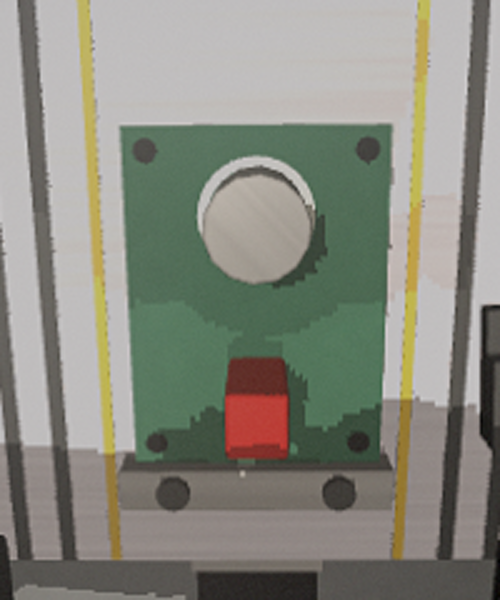

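View pics/s11.png

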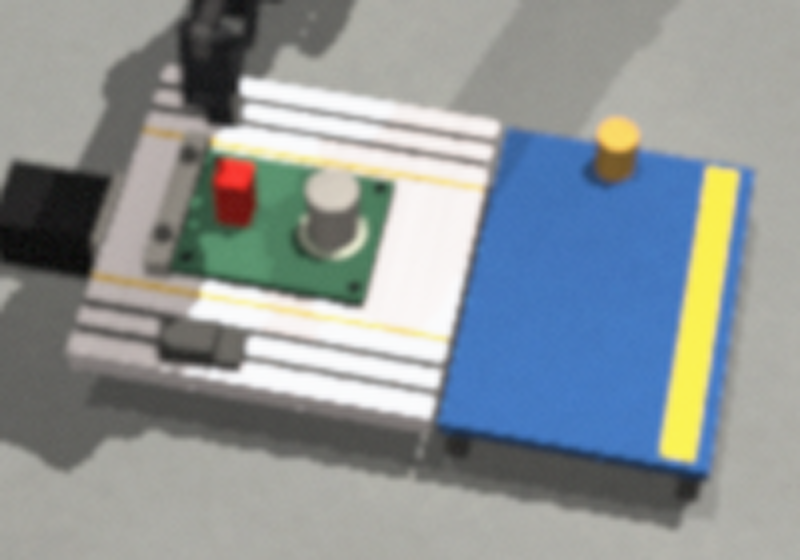

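Run:
```python
from bench import r
from h import *
import pickle
i=pickle.load(open("w11.pkl","rb"))
uv=lambda p:(np.array([(p[:2]-E0)@U,(p[:2]-E0)@V])*1e3).round(1)
f=lambda x,y,z:uv(atz(i,[220+x/2.5-.3,90+y/2.5-.3],z))
print("billet top",f(257,227,.115),"tail corners",f(121,126,.07),f(392,126,.07),"lead corners",f(135,461,.07),f(380,461,.07), "ring L/R/top edges",f(197,215,.07),f(316,212,.07),f(256,155,.07))
r.hand_in()
```

```text
billet top [81.1  0.5] tail corners [ 52.8 -44.5] [53.7 45.2] lead corners [172.6 -45.8] [173.2  45.3] ring L/R/top edges [ 82.4 -20.1] [81.7 20.4] [62.7  0.2]
the job is handed in; nothing more can be done
```

The plate is on the machine table, pressed against the stop and released, and the job is handed in. It took about 18 s of robot time, out of the 64 s allowed.

**What I did:**
- **Pick-up:** I gripped the red block, slid the plate along the stand and straightened its 4° skew.
- **Step:** I raised the leading edge about 8.5 mm. The step turned out to be about 4 mm. I lowered the edge onto the table while the tail was still on the stand, slid the plate on, and levelled it at the brink.
- **Press:** I pressed it against the stop at 11.5–12 N measured at the wrist, for about 0.8 s. I then eased off, opened the fingers and lifted clear.

**Last checks:**
- **Against the stop:** the leading corners read 172.6 and 173.2 mm from the table edge. The stop face is at about 173 mm, and no gap shows in the picture.
- **Squareness and lane:** before I lifted clear, the plate lay within about 0.1° of the lane and was centred between the yellow lines. It did not shift when I released it.
- **Billet:** it is standing within about 1.5 mm of the middle of its ring mark.
- **Other items:** the spare billet and step block look undisturbed in the last pictures. I did not measure them or the loose items on the bench, but the arm went nowhere near those.

**What was less certain:**
- **Stop force:** part of the wrist reading is the plate's friction, about 3.5 N while sliding. The force on the stop itself was therefore about 8–12 N. The highest wrist reading I saw was about 12 N.
- **Yaw during the press:** at first contact the plate was about 0.2–0.3° out of square. I trimmed that while pressing, before the full-force hold.

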